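# Fit the seed wheels into the bench seeder

## Task

Fold the clear guard of the tray seeder right down, then run the axle through all the seed wheels standing in the two wooden racks and lift them out together, hanging on the axle; do not handle the wheels with the fingers. Lay the loaded axle down into the two bearing slots of the seeder, every wheel between the cheeks and the handle outside the cheek nearer the racks, let go, and then shut the guard fully. Leave the stacked fibre pots and the pot of labels where they are.

Things in the scene. Friction and masses are not known exactly. Their poses are not given: they have to be found in the camera images.
- seeder: Bench tray seeder, grey, fixed: base 190 x 240 x 20 mm, two cheeks, back plate (inner face at x = 60 mm, 180 mm high), hopper behind. Origin on the table under the middle between the cheeks; x points from the front (guard side) to the back, y across from the cheek nearer the racks to the other one, z up. Between the cheeks it is free above z = 22 mm.
- seeder_seat (a point): Midway between the cheeks, where the centre line of the seated axle passes, 110 mm above the table; axes as the seeder. Cheeks: 10 mm plates, 172 mm between inner faces, x = -45 to 60 mm. Each has an open-topped slot at x = 0: 18 mm wide, floor 103 mm and straight sides to 127 mm above the table, then steel ears flaring to 50 mm wide at 150 mm.
- guard (a joint): Clear, steel-edged guard hinged along its lower front edge: 0 = shut (front plate upright, hood over the slots 165 mm above the table), grows as it folds down towards the robot, 1.3 rad = right down, at its stop. Its stiff hinge (0.4 N m of friction; 0.35 kg) keeps it where it is left. It starts 0 to 0.25 rad ajar.
- guard_hinge (a point): Middle of the guard's hinge line, fixed on the seeder at x = -52 mm, z = 45 mm; axes as the seeder.
- guard_handle (a point): Middle of the guard's black handle bar: round, 12 mm thick, 132 mm long, along the seeder's y, 50 mm off the hood on two posts 120 mm apart. Shut, it is 8 mm behind and 170 mm above the hinge line (215 mm above the table); it swings with the guard.
- axle: Axle, loose, first lying on the table: square wooden handle 20 x 20 x 85 mm, round aluminium shaft 14 mm thick, bullet nose 20 mm thick; 0.12 kg. Origin on the centre line at the shoulder; x points to the nose: handle -85 to 0, shaft 0 to 205, nose to 228 mm. Seated, both cheeks lie between shoulder and nose with 6 mm of play each way.
- axle_handle (a point): Middle of the grip on the axle's handle, on the centre line 40 mm behind the shoulder; axes as the axle.
- axle_nose (a point): Tip of the axle's nose, on the centre line, 228 mm from the shoulder; axes as the axle.
- rack_a: Wooden drying rack, fixed: base 85 x 84 mm, two rails 28 mm high along its y axis with three dowels each, up to 68 mm high; wheels stand upright in two places, y = -18 and +18 mm. Origin under its middle; y is the direction of the wheel holes, roughly to the robot's left.
- rack_b: A second rack, the same as rack_a.
- wheel1: Seed wheel, grey plastic, 84 mm across, 24 mm thick, with a plain 32 mm hole through the middle; 25 g. Origin at its centre, y along the hole; x and z turn with it. Two to four are there, at first upright in the places of the racks, centre 64 mm above the table. Hanging, its centre is 9 mm below the shaft's.
- wheel2: Seed wheel, grey plastic, 84 mm across, 24 mm thick, with a plain 32 mm hole through the middle; 25 g. Origin at its centre, y along the hole; x and z turn with it. Two to four are there, at first upright in the places of the racks, centre 64 mm above the table. Hanging, its centre is 9 mm below the shaft's.
- wheel3: Seed wheel, grey plastic, 84 mm across, 24 mm thick, with a plain 32 mm hole through the middle; 25 g. Origin at its centre, y along the hole; x and z turn with it. Two to four are there, at first upright in the places of the racks, centre 64 mm above the table. Hanging, its centre is 9 mm below the shaft's.
- wheel4: Seed wheel, grey plastic, 84 mm across, 24 mm thick, with a plain 32 mm hole through the middle; 25 g. Origin at its centre, y along the hole; x and z turn with it. Two to four are there, at first upright in the places of the racks, centre 64 mm above the table. Hanging, its centre is 9 mm below the shaft's.
- fibre_pots: Bystander: a stack of brown fibre pots, 77 mm wide, 138 mm high, origin under it.
- label_pot: Bystander: terracotta pot with wooden plant labels, 84 mm wide, 140 mm high, origin under it.
Mind the look-alikes: they are no part of the job. Leave any blue look-alike of the wheel1 alone. What is shaped like the wheel3 but purple is not meant.

How it is judged:
By the outcome, as a careful person would: the job done as asked, in the order asked, and still so for the second after the job is handed in, with the robot touching nothing.
Of wheel1, wheel2, wheel3, wheel4 only 2 to 4 are there at a start; the rules pass over those that are not, and their reading is None.
At some moment in a run one of axle may be knocked a few centimetres aside while the robot is not near it.
It also fails if it takes over 210 s, if anything falls off the work surface, if the arm or the gripper's body presses on something with over 40 N, if the wrist force passes 120 N, or if a joint passes its speed limit or range.

## Robot

A 6-joint arm with a two-finger parallel gripper is mounted at the origin on the work surface. World frame = base frame: x ahead of the robot, y to its left, z up, the work surface at z = 0. Lengths are in m, angles in degrees, forces in N, time in s.
With the tool pointing down it reaches from about 0.3 to 0.75 m from the base axis. Payload 8.5 kg.
Tool frame: the origin (TCP) lies between the finger pads; the fingertips stand 19 mm ahead of it and the grasp point (between the pads) is the TCP; z points along the fingers, y is the line along which they close (so a half turn about z gives the same grasp; the last joint's range is limited). The gripper opens to 85 mm and grips with 20 to 120 N. Pads are 22 mm wide; open, the fingers measure 114 mm over their backs; the gripper's body (76 mm by 85 mm) begins 54 mm behind the grasp point. The pads swing forward as they close: fully open they stand 13 mm farther back than shut.
Start: joints at [54.127, 21.807, 74.336, -0, 83.858, -12.336], TCP at [0.22, 0.504, 0.25] pointing down, gripper open.
Joint ranges: [-178.18, 178.18], [-50.72, 133.34], [12.68, 142.11], [-81.47, 261.47], [9.98, 163.14], [-165.26, 165.26]. Speed limits (degrees/s): [136.94, 136.94, 180, 180, 180, 180].

## Interface

Orientations are given as a 3x3 rotation matrix whose columns are the frame's x, y, z axes.
In Python, from rig import env, optics gives the robot as it stands.
- The arm moves only by the tool arm_command, never from a script. Its argument "commands" is one flat list of numbers, 7 for each row, row after row: the closure, from -1 (fully open) to 1 (shut), so that 0 is half open, then the shift along the tool's x, y, z as a fraction of full scale, then the turn, a rotation vector about the tool's x, y, z as a fraction of full scale. A call has 1 to 12 rows; each row is the pose to reach, as a shift and turn from the pose commanded when the call began, along the tool's axes at that moment; what a row does not reach only later rows make up. Full scale, the value 1, is 500 mm for a shift and 120 degrees for a turn. A row lasts 1/12 s, in which the tool goes at most 41.7 mm and 7.16 degrees, less where a joint would pass 70% of its speed; a pose out of reach is approached as far as the arm can. A call with a number of a shift or a turn outside -1 to 1 is refused whole. A call with a gripper value outside its range is refused whole. The fingers move at their own pace and stop on an object; "newtons" is the grip in N (left out, the last holds). Time passes only in rows, so rows that repeat a pose let the fingers close. It gives the time, the measured TCP pose, the force, the opening and the grip force at its end, in the units of the state.
- env.observe(): the state, without advancing time (a new reading comes with each control period).
- optics.get_image(name): name is "side" or "top" or "wrist"; returns a dict with "image" (400x640x3 uint8, red, green, blue), "intrinsics" (3x3 intrinsics, pixels), "origin" and "orientation" of the camera in the world; the wrist camera has in their place "tool_from_camera" (4x4, takes a point from camera to tool coordinates, whose origin is the TCP and whose axes are the flange's). Camera axes: x right, y down, z forward; pixel columns grow to the right and rows downward; lengths in m; the calibration is good to about 2 mm. A picture is of the moment at which its call begins: read the wrist's pose just before it. There is no depth.
- env.close_job(): hands the job in; it is judged then, once.
The state is a dict: "time_s": time; "q": joint angles; "qvel": joint speeds; "joint_efforts": joint torques, N m; "position": TCP position; "tool_rot": TCP orientation; "ft_force": force on the tool from outside, world axes, zero at the start; "wrist_torque": the same for the moment, N m; "grip_width": finger opening in m; "gripper_force": force on a finger pad.
Only numpy, scipy, OpenCV 4.12 (cv2) and the standard library are available. Lean on these libraries where they do the work, as an engineer would, in place of code of your own. Each camera call takes 0.05 s, during which the arm holds its last target. There are 200 camera calls.

## Working session

There is one attempt and no reset: what is moved stays moved. The work goes in short steps, Python scripts to look and compute and a tool call to move; the robot and the scene stay as the last step left them, time stands still between calls to the robot, and variables do not carry over. Pictures are saved under pics/ and viewed, at most 14 in all, crops included, and the job is handed in when it is done.

Besides the shell and the picture viewer there is one more tool, called after "Emit:" in YAML: its name, and indented under it one key for each argument. arm_command: Moves the arm, as the interface text tells. Shift numbers are shares of 500 mm and turn numbers shares of 120 degrees, none past 1 either way. Its arguments: {"type":"object","properties":{"commands":{"type":"array","items":{"type":"number"}},"newtons":{"type":"number"}},"required":["commands"]}

```bash
ls; mkdir -p pics; cat > h.py <<'E'
import numpy as np, cv2, pickle
from rig import env, optics
def snap(n,f):
    s=env.observe(); d=optics.get_image(n)
    if n=='wrist':
        T=np.array(d['tool_from_camera']);R=np.array(s['tool_rot']);p=np.array(s['position'])
        d['origin']=p+R@T[:3,3]; d['orientation']=R@T[:3,:3]
    cv2.imwrite('pics/'+f+'.png',cv2.cvtColor(d['image'],cv2.COLOR_RGB2BGR))
    pickle.dump(d,open('pics/'+f+'.pkl','wb')); return d
def load(f): return pickle.load(open('pics/'+f+'.pkl','rb'))
def ray(d,u,v):
    r=np.array(d['orientation'])@np.linalg.inv(np.array(d['intrinsics']))@[u,v,1.]
    return np.array(d['origin']),r/np.linalg.norm(r)
def onz(d,u,v,z):
    o,r=ray(d,u,v); return o+r*(z-o[2])/r[2]
def tri(L):
    A=0;b=0;
    for d,u,v in L:
        o,r=ray(d,u,v);P=np.eye(3)-np.outer(r,r);A=A+P;b=b+P@o
    x=np.linalg.solve(A,b); return x,[np.linalg.norm((np.eye(3)-np.outer(r,r))@(x-o)) for o,r in [ray(*l) for l in L]]
def proj(d,p):
    c=np.array(d['orientation']).T@(np.array(p)-np.array(d['origin']));k=np.array(d['intrinsics'])@c;return k[:2]/k[2]
E
python3 - <<'E'
from h import *
for n in('top','side','wrist'):
    d=snap(n,n+'0');print(n,np.round(d['origin'],3),np.round(d['orientation'],2).tolist(),np.array(d['intrinsics'])[0,0])
s=env.observe();print(s)
E
```

```text
pics
top [ 0.387 -0.024  1.116] [[0.0, -0.99, 0.16], [-1.0, -0.0, 0.0], [-0.0, -0.16, -0.99]] 412.1627997359134
side [0.35  0.643 0.85 ] [[-0.97, -0.17, 0.19], [-0.25, 0.69, -0.68], [-0.02, -0.71, -0.71]] 434.74298348274965
wrist [0.146 0.536 0.373] [[0.4, 0.87, 0.29], [0.92, -0.38, -0.13], [-0.0, 0.31, -0.95]] 310.2615288398624
{'time_s': 0.15, 'q': array([ 5.41273073e+01,  2.18341475e+01,  7.43716174e+01,  2.48908945e-04,
        8.38565896e+01, -1.23368050e+01]), 'qvel': array([-0.07717082, -0.10771103, -0.16878775, -0.04241486,  0.02946379,
        0.05628466]), 'joint_efforts': array([ 2.25700533e-03, -4.48628497e+01, -2.31345016e+01, -1.57459808e-04,
        3.82383427e-03,  2.08296979e-05]), 'position': array([0.21952515, 0.50408501, 0.24985322]), 'tool_rot': array([[-9.16809872e-01,  3.99323487e-01, -6.41224544e-04],
       [ 3.99323932e-01,  9.16809481e-01, -8.79335335e-04],
       [ 2.36741489e-04, -1.06223962e-03, -9.99999408e-01]]), 'ft_force': array([ 0.28054735, -0.37139805, -0.70742446]), 'wrist_torque': array([ 0.03263435,  0.01574188, -0.01455411]), 'gripper_force': 0.0, 'grip_width': 0.08532390341595607}
```

View pics/top0.png

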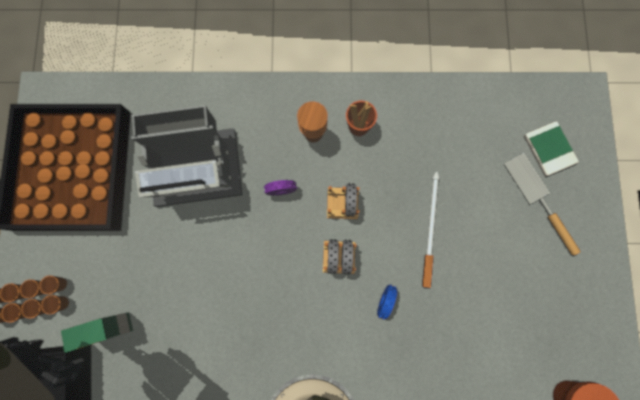

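View pics/side0.png

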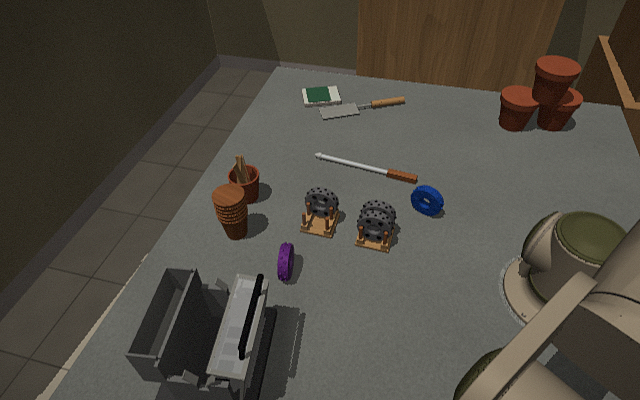

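The top view shows the seeder at about (190,160), with its guard ajar and facing down in the image, towards the robot. There are two wheels in the rack at (341,257) and one in the rack at (343,202). The axle runs from (428,287) to (436,174), with its nose on the far side. The purple (281,187) and blue (388,302) look-alikes are both clear of the racks.

I'll bring the wrist camera over the seeder and then the racks.

```bash
python3 - <<'E'
from h import *
d=load('top0')
for n,(u,v,z) in dict(bar=(178,182,.215),base_corner=(242,198,.02),base_c2=(237,130,.02),rackA=(341,257,.064),rackB=(343,202,.064),axh=(428,287,.01),axsh=(430,254,.01),nose=(436,174,.01)).items(): print(n,np.round(onz(d,u,v,z),3))
im=d['image'];a=cv2.resize(im[95:215,125:255],None,fx=4,fy=4,interpolation=2);
w=load('wrist0')['image']
cv2.imwrite('pics/c1.png',cv2.cvtColor(a,4))
cv2.imwrite('pics/c2.png',cv2.cvtColor(w,4))
E
```

```text
bar [0.579 0.298 0.215]
base_corner [0.576 0.192 0.02 ]
base_c2 [0.768 0.212 0.02 ]
rackA [ 0.417 -0.072  0.064]
rackB [ 0.558 -0.078  0.064]
axh [ 0.341 -0.303  0.01 ]
axsh [ 0.427 -0.312  0.01 ]
nose [ 0.645 -0.337  0.01 ]
```

View pics/c1.png

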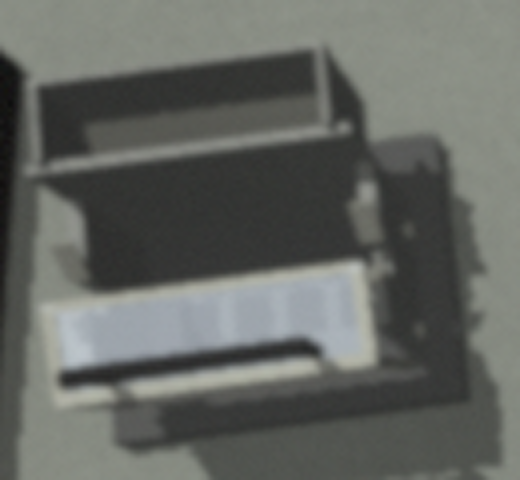

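View pics/c2.png

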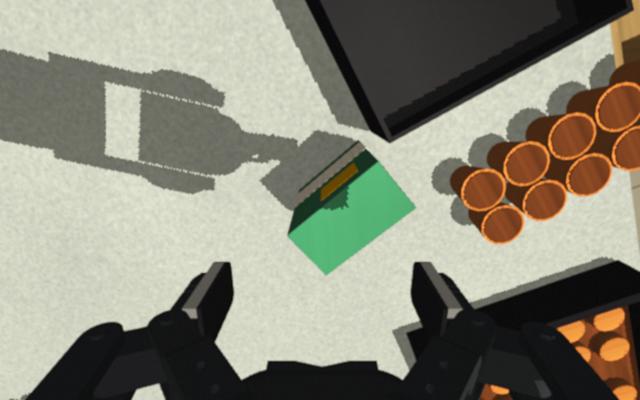

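The base's right edge measures 0.192 m between the corners I picked (190 mm given), and the seeder is yawed by about 6°. I'm moving above the seeder for a closer look.

Emit:
arm_command:
  commands: [-1, -0.692, -0.188, -0.34, 0, 0, -0.246, -1, -0.692, -0.188, -0.34, 0, 0, -0.246, -1, -0.692, -0.188, -0.34, 0, 0, -0.246, -1, -0.692, -0.188, -0.34, 0, 0, -0.246, -1, -0.692, -0.188, -0.34, 0, 0, -0.246, -1, -0.692, -0.188, -0.34, 0, 0, -0.246, -1, -0.692, -0.188, -0.34, 0, 0, -0.246, -1, -0.692, -0.188, -0.34, 0, 0, -0.246, -1, -0.692, -0.188, -0.34, 0, 0, -0.246, -1, -0.692, -0.188, -0.34, 0, 0, -0.246, -1, -0.692, -0.188, -0.34, 0, 0, -0.246, -1, -0.692, -0.188, -0.34, 0, 0, -0.246]

```text
time_s: 1.15
position: [0.5004, 0.2789, 0.4199]
tool_rot: [[-0.995, -0.102, -0.0], [-0.102, 0.995, 0.0], [0.0, 0.0, -1.0]]
ft_force: [-0.6, 0.4, -0.2]
grip_width: 0.0854
gripper_force: 0.0
```

```bash
cat >> h.py <<'E'
from scipy.spatial.transform import Rotation as Ro
def Rdown(xang,tilt=0):
    "tool x axis at world heading xang deg, pointing down"
    a=np.radians(xang);x=np.array([np.cos(a),np.sin(a),0]);z=np.array([0,0,-1.]);return np.c_[x,np.cross(z,x),z]
def cmd(p,R=None,s=None):
    s=s or env.observe();R0=np.array(s['tool_rot']);sh=R0.T@(np.array(p)-s['position'])/.5
    rv=Ro.from_matrix(R0.T@(R0 if R is None else R)).as_rotvec()/np.radians(120)
    print('t',round(s['time_s'],1),'cmd',np.round(np.r_[sh,rv],4).tolist(),'rows',round(max(np.linalg.norm(sh)*500/41.7,np.linalg.norm(rv)*120/7.16),1))
E
python3 - <<'E'
from h import *
s=env.observe();print(s['time_s'],s['position'],s['tool_rot'].round(3).tolist())
snap('wrist','w1')
E
```

```text
1.15 [0.50039121 0.27894474 0.41991559] [[-0.995, -0.102, -0.0], [-0.102, 0.995, 0.0], [0.0, 0.0, -1.0]]
```

View pics/w1.png

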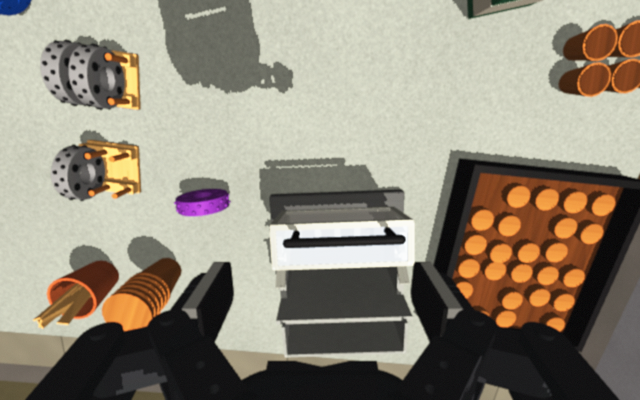

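The wrist view shows the bar with ends at (284,243) and (405,239), and the back plate's top edge from (278,320) to (411,318). The slot ears are near (280,275) and (403,275). I'll triangulate these points against the top view.

```bash
python3 - <<'E'
from h import *
t=load('top0');w=load('w1')
for n,a,b in [('bar-',(284,243),(203.7,181.7)),('bar+',(405,239),(140,190)),('bp-',(278,320),(211.2,127)),('bp+',(411,318),(134.5,138))]:
    x,e=tri([(w,*a),(t,*b)]);print(n,x.round(4),np.round(e,4))
for n,a in [('bp-',(278,320)),('bp+',(411,318))]: print(n,onz(w,*a,.18).round(4))
for n,a in [('bp-',(211.2,127)),('bp+',(134.5,138))]: print(n,onz(t,*a,.18).round(4))
for a in [(242,194.5),(234,129),(154,206)]: print(onz(t,*a,.02).round(4))
im=w['image'][170:370,250:430];cv2.imwrite('pics/c3.png',cv2.resize(cv2.cvtColor(im,4),None,fx=3.0,fy=3.0,interpolation=2)) 
E
```

```text
bar- [0.5808 0.2416 0.2132] [0.001 0.001]
bar+ [0.56   0.38   0.2182] [0. 0.]
bp- [0.7197 0.239  0.1782] [0.0009 0.0009]
bp+ [0.6922 0.4205 0.1825] [0.0021 0.0021]
bp- [0.7175 0.2385 0.18  ]
bp+ [0.695  0.4238 0.18  ]
bp- [0.7197 0.2392 0.18  ]
bp+ [0.6925 0.4194 0.18  ]
[0.5858 0.1923 0.02  ]
[0.7707 0.2206 0.02  ]
[0.5543 0.4283 0.02  ]
```

View pics/c3.png

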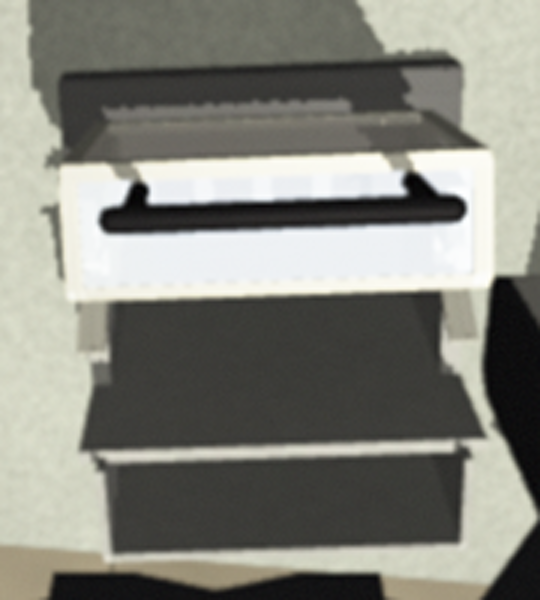

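The measurements agree with each other:
- **Yaw:** about 8°.
- **Seeder origin:** about (0.647, 0.321), the same from the back plate and the base front edge.
- **Guard bar:** radius 172 mm (170 mm given), and the guard is about 0.19 rad ajar.

Next I'll hover over the bar with the gripper half open.

```bash
python3 - <<'E'
from h import *
cmd([.5704,.3108,.29],Rdown(98))
E
```

```text
t 1.2 cmd [-0.1481, 0.047, 0.2592, -0.0005, -0.0005, 0.7329] rows 12.3
```

Emit:
arm_command:
  commands: [0, -0.148, 0.047, 0.259, 0, 0, 0.733, 0, -0.148, 0.047, 0.259, 0, 0, 0.733, 0, -0.148, 0.047, 0.259, 0, 0, 0.733, 0, -0.148, 0.047, 0.259, 0, 0, 0.733, 0, -0.148, 0.047, 0.259, 0, 0, 0.733, 0, -0.148, 0.047, 0.259, 0, 0, 0.733, 0, -0.148, 0.047, 0.259, 0, 0, 0.733, 0, -0.148, 0.047, 0.259, 0, 0, 0.733, 0, -0.148, 0.047, 0.259, 0, 0, 0.733, 0, -0.148, 0.047, 0.259, 0, 0, 0.733, 0, -0.148, 0.047, 0.259, 0, 0, 0.733, 0, -0.148, 0.047, 0.259, 0, 0, 0.733]

```text
time_s: 2.2
position: [0.5689, 0.3123, 0.2904]
tool_rot: [[-0.17, 0.985, -0.001], [0.985, 0.17, -0.0], [-0.0, -0.001, -1.0]]
ft_force: [-0.5, 0.0, 0.3]
grip_width: 0.0426
gripper_force: 0.0
```

```bash
python3 - <<'E'
from h import *
cmd([.5704,.3108,.216],Rdown(98))
s=env.observe();print(s['position'],s['grip_width'],s['q'].round(0))
E
```

```text
t 2.2 cmd [-0.0034, 0.0026, 0.1487, -0.0007, 0.0, 0.0151] rows 1.8
[0.56894734 0.31225614 0.29035156] 0.04260238709980413 [18. 31. 52.  0. 97.  9.]
```

Emit:
arm_command:
  commands: [0, -0.003, 0.003, 0.07, 0, 0, 0.015, 0, -0.003, 0.003, 0.148, 0, 0, 0.015, 0, -0.003, 0.003, 0.148, 0, 0, 0.015, 0.5, -0.003, 0.003, 0.148, 0, 0, 0.015, 0.5, -0.003, 0.003, 0.148, 0, 0, 0.015, 0.5, -0.003, 0.003, 0.148, 0, 0, 0.015]
  newtons: 20

```text
time_s: 2.7
position: [0.5727, 0.3105, 0.2196]
tool_rot: [[-0.144, 0.99, 0.004], [0.99, 0.144, 0.001], [0.001, 0.004, -1.0]]
ft_force: [-0.2, -0.2, -0.3]
grip_width: 0.0213
gripper_force: 0.0
```

```bash
python3 - <<'E'
from h import *
s=env.observe();p=s['position'];print(p,s['tool_rot'].round(3).tolist())
# arc waypoints, guard angle
ex=np.array([np.cos(np.radians(8)),np.sin(np.radians(8)),0]);ey=np.array([-ex[1],ex[0],0]);O=np.array([.647,.3213,0])
H=O-.052*ex+[0,0,.045]
def bar(g): a=g; return H+ex*(.008*np.cos(a)-.17*np.sin(a))+np.array([0,0,1])*(.17*np.cos(a)+.008*np.sin(a))
print(bar(.19))
for g in np.linspace(.19,1.33,12):
    b=bar(g); print(round(g,2),b.round(3),((s['tool_rot'].T@(b-bar(.19)))/.5).round(3).tolist())
E
```

```text
[0.57266212 0.31045678 0.21963691] [[-0.144, 0.99, 0.004], [0.99, 0.144, 0.001], [0.001, 0.004, -1.0]]
[0.57149208 0.31068805 0.21345159]
0.19 [0.571 0.311 0.213] [0.0, 0.0, 0.0]
0.29 [0.554 0.308 0.21 ] [0.0, -0.035, 0.007]
0.4 [0.538 0.306 0.205] [0.0, -0.068, 0.017]
0.5 [0.522 0.304 0.198] [0.0, -0.101, 0.031]
0.6 [0.506 0.302 0.189] [0.001, -0.132, 0.047]
0.71 [0.492 0.3   0.179] [0.001, -0.161, 0.068]
0.81 [0.479 0.298 0.168] [0.001, -0.188, 0.09]
0.92 [0.467 0.296 0.155] [0.001, -0.212, 0.116]
1.02 [0.456 0.294 0.141] [0.001, -0.233, 0.144]
1.12 [0.447 0.293 0.126] [0.001, -0.252, 0.174]
1.23 [0.44  0.292 0.11 ] [0.001, -0.267, 0.206]
1.33 [0.434 0.291 0.093] [0.001, -0.279, 0.239]
```

Emit:
arm_command:
  commands: [0.6, 0, -0.04, 0.015, 0, 0, 0, 0.6, 0, -0.073, 0.025, 0, 0, 0, 0.6, 0, -0.106, 0.039, 0, 0, 0, 0.6, 0, -0.137, 0.055, 0, 0, 0, 0.6, 0, -0.166, 0.076, 0, 0, 0, 0.6, 0, -0.193, 0.098, 0, 0, 0, 0.6, 0, -0.217, 0.124, 0, 0, 0, 0.6, 0, -0.238, 0.152, 0, 0, 0, 0.6, 0, -0.257, 0.182, 0, 0, 0, 0.6, 0, -0.272, 0.214, 0, 0, 0, 0.6, 0, -0.281, 0.24, 0, 0, 0, 0.6, 0, -0.283, 0.244, 0, 0, 0]

```text
time_s: 3.7
position: [0.4326, 0.2899, 0.095]
tool_rot: [[-0.144, 0.99, 0.002], [0.99, 0.144, 0.001], [0.001, 0.002, -1.0]]
ft_force: [0.5, 0.8, -0.2]
grip_width: 0.017
gripper_force: 0.5
```

```bash
python3 - <<'E'
from h import *
d=snap('side','s1');im=d['image'][240:400,90:330];cv2.imwrite('pics/c4.png',cv2.resize(cv2.cvtColor(im,4),None,fx=3,fy=3,interpolation=2))
E
```

```text
(no output)
```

View pics/c4.png

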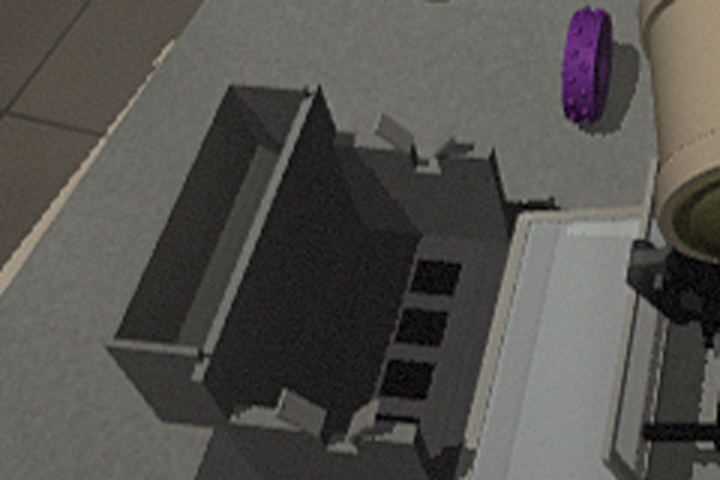

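The guard is folded down at or near its stop, and both cheek slots are visible, at crop (425,160) and (343,440). I'll release the bar, rise, and tap the bar from above with shut fingers to make sure it is on the stop.

Emit:
arm_command:
  commands: [0.2, 0, 0, 0, 0, 0, 0, 0.2, 0, 0, 0, 0, 0, 0, 0.2, 0, 0, -0.08, 0, 0, 0, 0.2, 0, 0, -0.14, 0, 0, 0, 1, 0, 0, -0.14, 0, 0, 0, 1, 0, 0, -0.14, 0, 0, 0, 1, 0, 0, -0.14, 0, 0, 0, 1, 0, 0, -0.14, 0, 0, 0, 1, 0, 0, -0.1, 0, 0, 0, 1, 0, 0, -0.075, 0, 0, 0, 1, 0, 0, -0.06, 0, 0, 0, 1, 0, 0, -0.052, 0, 0, 0]

```text
time_s: 4.75
position: [0.4319, 0.2893, 0.1221]
tool_rot: [[-0.144, 0.99, -0.001], [0.99, 0.144, -0.001], [-0.001, -0.001, -1.0]]
ft_force: [-16.8, -8.0, 55.5]
grip_width: -0.0002
gripper_force: 27.6
```

The press reached 55 N, so the guard is on its stop. Next I'll retreat and look over the racks.

Emit:
arm_command:
  commands: [1, 0, 0, -0.14, 0, 0, 0, -1, 0, 0, -0.25, 0, 0, 0, -1, -0.2, 0, -0.45, 0, 0, 0, -1, -0.7, 0.2, -0.6, 0, 0, 0, -1, -0.7, 0.2, -0.6, 0, 0, 0, -1, -0.7, 0.2, -0.6, 0, 0, 0, -1, -0.7, 0.2, -0.6, 0, 0, 0, -1, -0.7, 0.2, -0.6, 0, 0, 0, -1, -0.7, 0.2, -0.6, 0, 0, 0, -1, -0.7, 0.2, -0.6, 0, 0, 0, -1, -0.7, 0.2, -0.6, 0, 0, 0, -1, -0.7, 0.2, -0.6, 0, 0, 0]

```text
time_s: 5.75
position: [0.5771, -0.035, 0.4159]
tool_rot: [[-0.143, 0.99, -0.001], [0.99, 0.143, 0.0], [0.0, -0.001, -1.0]]
ft_force: [0.4, 1.3, -0.4]
grip_width: 0.0856
gripper_force: 0.0
```

```bash
python3 - <<'E'
from h import *
d=snap('wrist','w2');t=snap('top','t2')
print(env.observe()['position'])
im=t['image'][160:320,310:470]
a=cv2.resize(im,None,fx=3.1,fy=3.1,interpolation=2);b=d['image'][:400,170:470]
v=np.zeros((600,800,3),np.uint8);v[:496,:496]=a;v[:400,500:800]=b
cv2.imwrite('pics/c5.png',cv2.cvtColor(v,4))
E
```

```text
[ 0.57878823 -0.03781003  0.41616512]
```

View pics/c5.png

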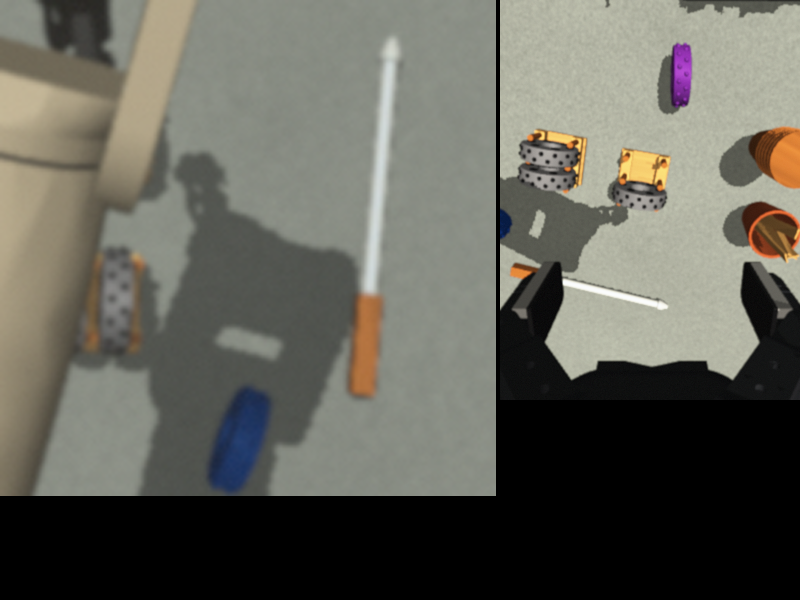

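The axle lies where it was. Rack A holds two wheels, and rack B holds one in its far (-y) place. I'll segment the wheels by colour and bisect their silhouette tangents.

```bash
python3 - <<'E'
from h import *
def segs(f,box,sc):
    d=load(f);x0,y0,x1,y1=box;im=d['image'][y0:y1,x0:x1];hsv=cv2.cvtColor(im,cv2.COLOR_RGB2HSV)
    print(f,im.shape)
    m=((hsv[...,2]<125)&(im[...,2].astype(int)>=im[...,0].astype(int)-2)).astype(np.uint8)*255
    o=(hsv[...,1]>110)&(hsv[...,0]<25)
    v=im.copy();v[m>0]=[255,0,255];v[o]=[0,255,0]
    return cv2.resize(np.hstack([im,v]),None,fx=sc,fy=sc,interpolation=0)
a=segs('w2',(180,120,350,220),2.3);b=segs('top0',(315,175,375,285),3)
v=np.zeros((600,800,3),np.uint8);v[:a.shape[0],:a.shape[1]]=a;v[a.shape[0]+10:a.shape[0]+10+b.shape[0],:b.shape[1]]=b
cv2.imwrite('pics/c6.png',cv2.cvtColor(v,4))
E
```

```text
w2 (100, 170, 3)
top0 (110, 60, 3)
```

View pics/c6.png

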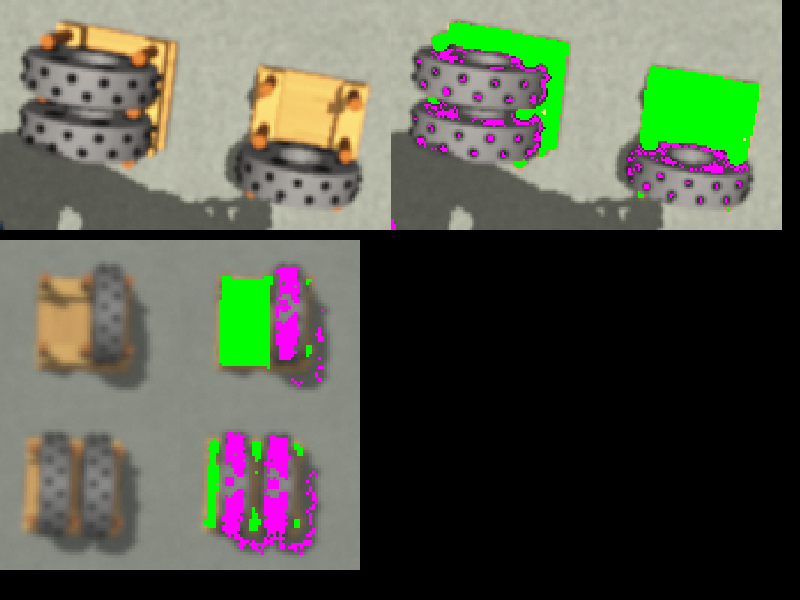

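```bash
python3 - <<'E'
from h import *
t=load('top0');w=load('w2')
def bis(d,a,b,z):
    o,r=ray(d,*a);_,q=ray(d,*b);m=r+q;return (o+m*(z-o[2])/m[2]).round(4)
P=lambda x,y:(180+x/2.3,120+y/2.3); Q=lambda x,y:(315+x/3,175+(y-240)/3)
print('w2: B',bis(w,P(237,178),P(361,190),.064),'A1',bis(w,P(21,72),P(159,88),.064),'A2',bis(w,P(20,123),P(155,142),.064))
for n,x,a,b in [('B',110,264,366),('A1',56,432,535),('A2',98,433,540)]:
    print('top',n,bis(t,Q(x,a),Q(x,b),.064),'y at z=.1',onz(t,*Q(x,(a+b)/2),.1)[1].round(4))
# rack base corners (z~.012 guess / rails top .028)
for n,p in [('B',[(260,65),(370,83)]),('A',[(62,20),(177,42),(158,160)])]: print('rack w2',n,[onz(w,*P(*q),.028).round(3).tolist() for q in p])
for n,p in [('B',[(38,278),(38,370)]),('A',[(27,437),(25,530)])]: print('rack top',n,[onz(t,*Q(*q),.028).round(3).tolist() for q in p])
# axle
T=load('t2');
for n,(x,y) in dict(end=(362,394),sh=(370,294),nose=(392,40)).items(): print(n,onz(T,310+x/3.1,160+y/3.1,.01).round(4))
E
```

```text
w2: B [ 0.5684 -0.1084  0.064 ] A1 [ 0.4221 -0.0563  0.064 ] A2 [ 0.4219 -0.0926  0.064 ]
top B [ 0.5636 -0.1007  0.064 ] y at z=.1 -0.0981
top A1 [ 0.4197 -0.0536  0.064 ] y at z=.1 -0.0525
top A2 [ 0.4172 -0.089   0.064 ] y at z=.1 -0.0867
rack w2 B [[0.529, -0.036, 0.028], [0.609, -0.037, 0.028]]
rack w2 A [[0.389, -0.025, 0.028], [0.469, -0.028, 0.028], [0.462, -0.116, 0.028]]
rack top B [[0.603, -0.039, 0.028], [0.52, -0.039, 0.028]]
rack top A [[0.461, -0.029, 0.028], [0.381, -0.028, 0.028]]
end [ 0.3407 -0.2994  0.01  ]
sh [ 0.4248 -0.3097  0.01  ]
nose [ 0.6483 -0.3386  0.01  ]
```

The axle handle measures 85 mm, shoulder to nose 225 mm, and its heading is -7.3°. The wheels are at A (0.421,-0.054), A (0.420,-0.089) and B (0.566,-0.103), with the holes running along world +y. I'm moving to hover over the axle handle.

```bash
python3 - <<'E'
from h import *
cmd([.385,-.3046,.20],Rdown(-7.3))
E
```

```text
t 5.8 cmd [-0.4742, -0.4585, 0.4322, 0.0015, -0.0003, 0.877] rows 14.7
```

Emit:
arm_command:
  commands: [-1, -0.474, -0.458, 0.432, 0, 0, 0.877, -1, -0.474, -0.458, 0.432, 0, 0, 0.877, -1, -0.474, -0.458, 0.432, 0, 0, 0.877, -1, -0.474, -0.458, 0.432, 0, 0, 0.877, -1, -0.474, -0.458, 0.432, 0, 0, 0.877, -1, -0.474, -0.458, 0.432, 0, 0, 0.877, -1, -0.474, -0.458, 0.432, 0, 0, 0.877, -1, -0.474, -0.458, 0.432, 0, 0, 0.877, -1, -0.474, -0.458, 0.432, 0, 0, 0.877, -1, -0.474, -0.458, 0.432, 0, 0, 0.877, -1, -0.474, -0.458, 0.432, 0, 0, 0.877, -1, -0.474, -0.458, 0.432, 0, 0, 0.877]

```text
time_s: 6.85
position: [0.3832, -0.3006, 0.1979]
tool_rot: [[0.979, 0.205, -0.002], [0.205, -0.979, 0.003], [-0.001, -0.003, -1.0]]
ft_force: [-0.0, 0.4, 0.9]
grip_width: 0.0854
gripper_force: 0.0
```

```bash
python3 - <<'E'
from h import *
cmd([.385,-.3046,.20],Rdown(-7.3))
E
```

```text
t 6.8 cmd [0.0019, 0.0086, -0.0043, -0.0013, 0.0009, 0.1594] rows 2.7
```

Emit:
arm_command:
  commands: [-1, 0.002, 0.009, -0.004, 0, 0, 0.159, -1, 0.002, 0.009, -0.004, 0, 0, 0.159, -1, 0.002, 0.009, -0.004, 0, 0, 0.159, -1, 0.002, 0.009, -0.004, 0, 0, 0.159, -1, 0.002, 0.009, -0.004, 0, 0, 0.159, -1, 0.002, 0.009, -0.004, 0, 0, 0.159]

```text
time_s: 7.35
position: [0.3861, -0.3044, 0.201]
tool_rot: [[0.993, -0.115, -0.0], [-0.115, -0.993, 0.0], [-0.0, -0.0, -1.0]]
ft_force: [-0.1, -1.0, -0.5]
grip_width: 0.0854
gripper_force: 0.0
```

```bash
python3 - <<'E'
from h import *
s=env.observe();d=snap('wrist','w3')
hsv=cv2.cvtColor(d['image'],cv2.COLOR_RGB2HSV)
m=((hsv[...,1]>120)&(hsv[...,0]<22)&(hsv[...,2]>60)).astype(np.uint8)
n,l,st,c=cv2.connectedComponentsWithStats(m)
for i in range(1,n):
    if st[i,4]>300:
        pts=cv2.findContours((l==i).astype(np.uint8),0,2)[0][0];r=cv2.minAreaRect(pts);b=cv2.boxPoints(r)
        print(st[i],[onz(d,*q,.02).round(4).tolist() for q in b], onz(d,*r[0],.02).round(4))
print(s['position'],proj(d,s['position']))
E
```

```text
[   0    0  114   70 2861] [[0.5734, -0.0458, 0.02], [0.5702, -0.1432, 0.02], [0.5198, -0.132, 0.02], [0.5227, -0.0285, 0.02]] [ 0.5473 -0.0878  0.02  ]
[  62  131   85   83 2356] [[0.4626, -0.0621, 0.02], [0.4865, -0.1132, 0.02], [0.3981, -0.1506, 0.02], [0.369, -0.096, 0.02]] [ 0.4313 -0.1052  0.02  ]
[ 312  143   21   82 1577] [[0.4283, -0.3005, 0.02], [0.4261, -0.3198, 0.02], [0.3419, -0.3109, 0.02], [0.3444, -0.2899, 0.02]] [ 0.3869 -0.3055  0.02  ]
[ 588  355   52   45 1396] [[0.1217, -0.6066, 0.02], [0.1543, -0.6331, 0.02], [0.0792, -0.693, 0.02], [0.0423, -0.6668, 0.02]] [ 0.1007 -0.6493  0.02  ]
[ 0.38606946 -0.30437743  0.20101962] [320.23581611 285.2961278 ]
```

View pics/w3.png

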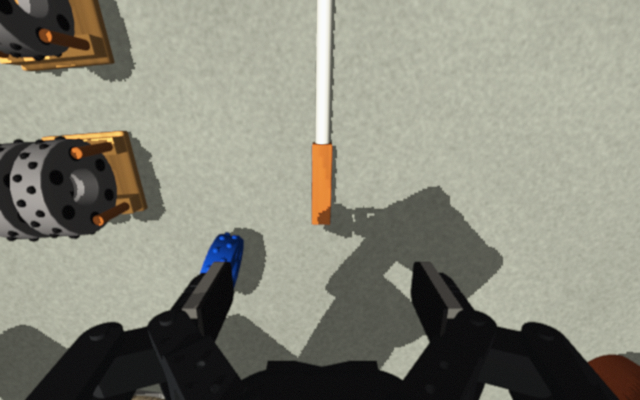

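The wrist view confirms the axle: the handle spans (312..333,143..225), with its centre at (0.387,-0.3055) and heading -6.5°. The blue look-alike is well clear of the fingers. Next I'll descend and grip.

```bash
python3 - <<'E'
from h import *
cmd([.389,-.3058,.022],Rdown(-6.5))
E
```

```text
t 7.4 cmd [0.0061, 0.0021, 0.3582, -0.0001, 0.0001, -0.0012] rows 4.3
```

Emit:
arm_command:
  commands: [-0.4, 0.006, 0.002, 0.08, 0, 0, 0, -0.4, 0.006, 0.002, 0.16, 0, 0, 0, -0.4, 0.006, 0.002, 0.24, 0, 0, 0, -0.4, 0.006, 0.002, 0.3, 0, 0, 0, -0.4, 0.006, 0.002, 0.34, 0, 0, 0, -0.4, 0.006, 0.002, 0.358, 0, 0, 0, -0.4, 0.006, 0.002, 0.358, 0, 0, 0, 1, 0.006, 0.002, 0.358, 0, 0, 0, 1, 0.006, 0.002, 0.358, 0, 0, 0, 1, 0.006, 0.002, 0.358, 0, 0, 0, 1, 0.006, 0.002, 0.358, 0, 0, 0, 1, 0.006, 0.002, 0.358, 0, 0, 0]
  newtons: 100

```text
time_s: 8.4
position: [0.3894, -0.3066, 0.0239]
tool_rot: [[0.993, -0.118, 0.002], [-0.118, -0.993, -0.002], [0.002, 0.002, -1.0]]
ft_force: [-1.6, 1.6, 9.1]
grip_width: 0.0174
gripper_force: 98.5
```

```bash
python3 - <<'E'
from h import *
s=env.observe();print(s['position'],s['grip_width'],s['gripper_force'],s['ft_force'])
cmd([.42,-.445,.18],Rdown(90))
E
```

```text
[ 0.3894174  -0.30659059  0.02391098] 0.017396945802984367 98.48198175430298 [-1.55043522  1.56481462  9.13880544]
t 8.4 cmd [0.0941, 0.2683, -0.3114, 0.0016, 0.0001, -0.8065] rows 13.5
```

Gripped. I'll lift first, then swing the nose round to heading 90°.

Emit:
arm_command:
  commands: [1, 0, 0, -0.05, 0, 0, 0, 1, 0, 0, -0.13, 0, 0, 0, 1, 0, 0, -0.21, 0, 0, 0, 1, 0, 0, -0.29, 0, 0, 0, 1, 0.03, 0.06, -0.37, 0, 0, -0.1, 1, 0.05, 0.12, -0.39, 0, 0, -0.16, 1, 0.07, 0.18, -0.39, 0, 0, -0.22, 1, 0.09, 0.24, -0.39, 0, 0, -0.28, 1, 0.094, 0.268, -0.39, 0, 0, -0.34, 1, 0.094, 0.268, -0.39, 0, 0, -0.4, 1, 0.094, 0.268, -0.39, 0, 0, -0.46, 1, 0.094, 0.268, -0.39, 0, 0, -0.52]

```text
time_s: 9.4
position: [0.4195, -0.4448, 0.2177]
tool_rot: [[0.631, 0.776, 0.0], [0.776, -0.631, -0.0], [-0.0, 0.0, -1.0]]
ft_force: [0.5, 0.1, -1.7]
grip_width: 0.0175
gripper_force: 98.2
```

```bash
python3 - <<'E'
from h import *
s=env.observe();print(s['position'],s['grip_width'],s['q'].round(0),s['wrist_torque'])
cmd([.42,-.445,.17],Rdown(90))
E
```

```text
[ 0.41954402 -0.44483191  0.21774701] 0.017532955249124817 [-58.  29.  67.  -0.  83. -19.] [-0.10923025  0.06511766  0.02714434]
t 9.4 cmd [0.0003, 0.0009, 0.0955, 0.0001, 0.0002, -0.3262] rows 5.5
```

Emit:
arm_command:
  commands: [1, 0, 0.001, 0.02, 0, 0, -0.06, 1, 0, 0.001, 0.05, 0, 0, -0.12, 1, 0, 0.001, 0.08, 0, 0, -0.18, 1, 0, 0.001, 0.096, 0, 0, -0.24, 1, 0, 0.001, 0.096, 0, 0, -0.29, 1, 0, 0.001, 0.096, 0, 0, -0.326, 1, 0, 0.001, 0.096, 0, 0, -0.326, 1, 0, 0.001, 0.096, 0, 0, -0.326, 1, 0, 0.001, 0.096, 0, 0, -0.326]

```text
time_s: 10.15
position: [0.4202, -0.445, 0.1698]
tool_rot: [[0.009, 1.0, 0.0], [1.0, -0.009, -0.001], [-0.001, 0.0, -1.0]]
ft_force: [-0.1, 0.2, -1.9]
grip_width: 0.0171
gripper_force: 98.2
```

```bash
python3 - <<'E'
from h import *
s=env.observe();print(s['position'],s['tool_rot'][:,0])
w=snap('wrist','w4');t=snap('top','t4');sd=snap('side','s4')
a=cv2.resize(t['image'][170:330,310:450],None,fx=2.8,fy=2.8,interpolation=2)
b=cv2.resize(w['image'][0:230,220:420],None,fx=1.9,fy=1.3,interpolation=2)[:,:380]
c=sd['image'][110:270,270:530]
v=np.zeros((600,800,3),np.uint8);v[:a.shape[0],:a.shape[1]]=a;v[:b.shape[0],400:400+b.shape[1]]=b;v[310:470,410:670]=c
cv2.imwrite('pics/c7.png',cv2.cvtColor(v,4))
E
```

```text
[ 0.42019551 -0.44502399  0.16981902] [ 8.67565120e-03  9.99962065e-01 -7.75243747e-04]
```

View pics/c7.png

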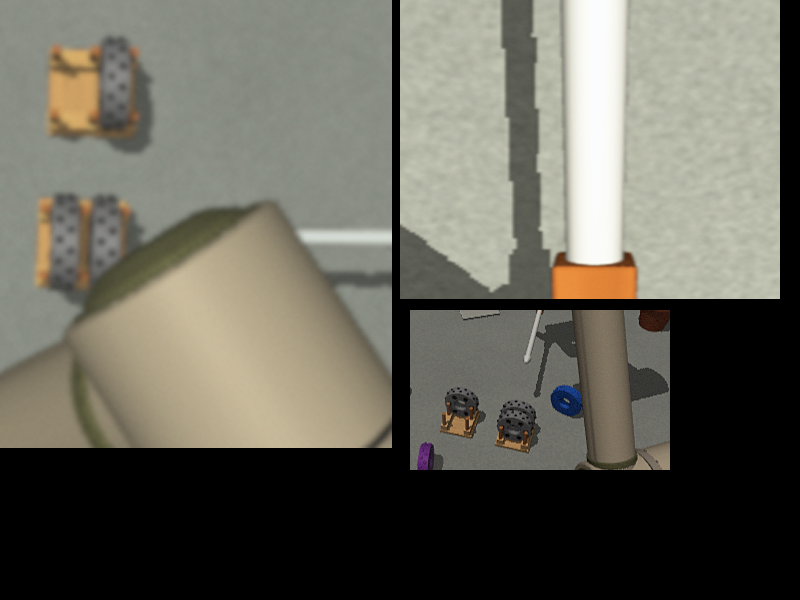

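The wrist view shows the shaft leaving the handle nearly parallel to tool x. In the side view the nose tip is at about (387,160). I'll check the in-hand axle direction, including its pitch.

```bash
python3 - <<'E'
from h import *
w=load('w4');sd=load('s4')
im=w['image'].astype(int)
def edges(v):  # white shaft / row
    r=im[v,280:370].min(1); x=np.where(r>215)[0]+280; return x.min(),x.max(),len(x)
z=.158
for v in (10,60,110,160,190):
    a,b,n=edges(v);q=onz(w,(a+b)/2,v,z);L,R=onz(w,a,v,z),onz(w,b+1,v,z);print(v,a,b,n,q.round(4),'width',np.linalg.norm(L-R).round(4))
print('shoulder',onz(w,322,201,z+.01).round(4))
S=onz(w,322,201,z+.01)
# nose tip in side
s=sd['image'][130:190,360:440].astype(int);m=(s.min(2)>150);ys,xs=np.where(m);i=ys.argmax();print('lowest bright',xs[i]+360,ys[i]+130)
o,r=ray(sd,xs[i]+360,ys[i]+130);k=(S[1]+.228-o[1])/r[1];print('nose by side at y',(o+k*r).round(4),'expected z',z)
E
```

```text
10 311 336 26 [ 0.4217 -0.3328  0.158 ] width 0.0099
60 311 335 25 [ 0.4214 -0.3501  0.158 ] width 0.0099
110 311 335 25 [ 0.4213 -0.3692  0.158 ] width 0.0104
160 312 334 23 [ 0.4211 -0.3901  0.158 ] width 0.0101
190 312 334 23 [ 0.421  -0.4038  0.158 ] width 0.0104
shoulder [ 0.4205 -0.4058  0.168 ]
lowest bright 385 161
nose by side at y [ 0.4233 -0.1778  0.1615] expected z 0.158
```

The nose is at about (0.4235,-0.178,0.16), level and in line with the wheels to within about 3 mm. I'll descend to hole height with a 2.5 mm shift.

Emit:
arm_command:
  commands: [1, 0, -0.005, 0.05, 0, 0, 0, 1, 0, -0.005, 0.11, 0, 0, 0, 1, 0, -0.005, 0.16, 0, 0, 0, 1, 0, -0.005, 0.188, 0, 0, 0, 1, 0, -0.005, 0.188, 0, 0, 0, 1, 0, -0.005, 0.188, 0, 0, 0]

```text
time_s: 10.8
position: [0.4177, -0.4451, 0.0753]
tool_rot: [[0.007, 1.0, -0.0], [1.0, -0.007, 0.001], [0.001, -0.0, -1.0]]
ft_force: [0.3, -0.1, -1.6]
grip_width: 0.0176
gripper_force: 98.2
```

```bash
python3 - <<'E'
from h import *
p=env.observe()['position'];print(p)
sd=snap('side','s5');t=snap('top','t5')
print('pred nose',proj(sd,[.421,p[1]+.267,p[2]-.012]),proj(t,[.421,p[1]+.267,p[2]-.012]))
b=cv2.resize(sd['image'][120:260,340:480],None,fx=4,fy=4,interpolation=2)
cv2.imwrite('pics/c8.png',cv2.cvtColor(b,4))
E
```

```text
[ 0.41770075 -0.44505644  0.07525702]
pred nose [382.77233967 190.05575846] [382.81708005 255.58326842]
```

View pics/c8.png

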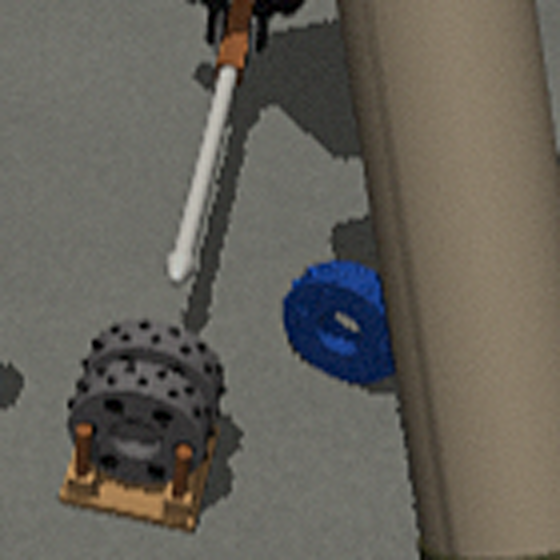

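The nose tip is at full-image (384.5,189.5), against a predicted (382.8,190.1). The near wheel's hole centre is at about (374,230). I'll compare the hole with its prediction in the same camera.

```bash
python3 - <<'E'
from h import *
sd=load('s5');s0=load('side0');
print(proj(sd,[.421,-.041,.064]),proj(sd,[.43,-.041,.064])-proj(sd,[.42,-.041,.064]),proj(sd,[.421,-.041,.074])-proj(sd,[.421,-.041,.064]))
im=sd['image'][215:245,355:395].astype(int).sum(2)//3
# face outline: rim extents of front wheel
g=sd['image'][195:250,350:400];hsv=cv2.cvtColor(g,cv2.COLOR_RGB2HSV);print(hsv[25:45:2,5:48:2,2])
for n,p in dict(rl=[.463,-.041,.064],rr=[.379,-.041,.064],bot=[.421,-.041,.022],top=[.421,-.041,.106]).items(): print(n,((proj(sd,p)-[340,120])*4).round(0))
E
```

```text
[373.50045166 228.69922099] [-4.14779411 -0.76367453] [ 0.27178212 -2.77555969]
[[117  27  76  51  54  56   6  12  53  56  51  54  45  76  97  86  77  72
   62  45 123 112]
 [113  74  49  59  55  55  24  11  58  56  51  53  29  39  51  74  80  23
   20  47 108 107]
 [112  55  55  51  56  51  52  53  42  46  47  53   0   0  42  54  69  41
   45  55  51  57]
 [113  40  94 114  19  55  46  41  51  51  45  36  55  24  51  54  50  66
   46  56  59  55]
 [112  78  90 130  21  54  40  44  44  54  52  53  50  52  50  47  55  56
   29  29  53  60]
 [113 119  72  62  36  49  59  83  72  82  47  38  65  55  49  38  37  53
   30  89  56  57]
 [111 115  64  62  36  53  54  72 103 101 106  95  75  54  39 160 116  52
   45  60  55  55]
 [115 110  59  58  39  17   6  48  46  68  87  76  52  52  42 109  70  54
   25  52  52  93]
 [111 172  61  50  76  42  19  41  47  54  56  18  35  50  50  71  39  55
   89  61  55  98]
 [106 194  70  72 128  80  62  56  45  54  53  23   0  39  57  69  59  77
   85  59  57  58]]
rl [ 65. 422.]
rr [204. 448.]
bot [130. 480.]
top [139. 387.]
```

The wheel fits its prediction to about 1 mm, and the nose is on line within a few mm. I'll advance through the first wheel.

Emit:
arm_command:
  commands: [1, 0.04, 0, 0, 0, 0, 0, 1, 0.08, 0, 0, 0, 0, 0, 1, 0.12, 0, 0, 0, 0, 0, 1, 0.14, 0, 0, 0, 0, 0, 1, 0.16, 0, 0, 0, 0, 0, 1, 0.18, 0, 0, 0, 0, 0, 1, 0.2, 0, 0, 0, 0, 0, 1, 0.22, 0, 0, 0, 0, 0, 1, 0.22, 0, 0, 0, 0, 0]

```text
time_s: 11.65
position: [0.4183, -0.3333, 0.0753]
tool_rot: [[0.006, 1.0, -0.001], [1.0, -0.006, 0.001], [0.001, -0.001, -1.0]]
ft_force: [0.6, 0.1, -0.4]
grip_width: 0.0174
gripper_force: 98.2
```

```bash
python3 - <<'E'
from h import *
p=env.observe()['position'];print(p,env.observe()['wrist_torque'])
sd=snap('side','s6')
b=cv2.resize(sd['image'][150:260,340:450],None,fx=4,fy=4,interpolation=2)
cv2.imwrite('pics/c9.png',cv2.cvtColor(b,4))
E
```

```text
[ 0.41831579 -0.33334364  0.07526462] [-0.16566276 -0.01677931  0.02774375]
```

View pics/c9.png

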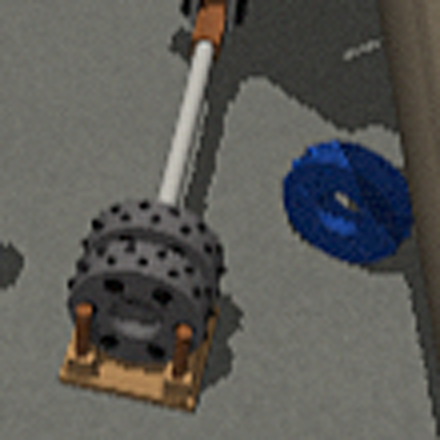

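The nose entered the first wheel with no contact force (0.6 N). I'll carry on through both wheels.

Emit:
arm_command:
  commands: [1, 0.03, 0, 0, 0, 0, 0, 1, 0.06, 0, 0, 0, 0, 0, 1, 0.09, 0, 0, 0, 0, 0, 1, 0.12, 0, 0, 0, 0, 0, 1, 0.15, 0, 0, 0, 0, 0, 1, 0.18, 0, 0, 0, 0, 0, 1, 0.21, 0, 0, 0, 0, 0, 1, 0.24, 0, 0, 0, 0, 0, 1, 0.265, 0, 0, 0, 0, 0, 1, 0.28, 0, 0, 0, 0, 0, 1, 0.28, 0, 0, 0, 0, 0]

```text
time_s: 12.62
position: [0.4192, -0.1934, 0.0753]
tool_rot: [[0.005, 1.0, -0.0], [1.0, -0.005, 0.0], [0.0, -0.0, -1.0]]
ft_force: [-0.0, 0.3, -0.9]
grip_width: 0.017
gripper_force: 98.2
```

```bash
python3 - <<'E'
from h import *
p=env.observe()['position'];print(p)
sd=snap('side','s7')
n=[.4185,p[1]+.267,p[2]-.012];q=proj(sd,n);print('pred nose',q)
m=(sd['image'].astype(int).min(2)>165).astype(np.uint8);N,l,st,c=cv2.connectedComponentsWithStats(m[180:300,330:420])
print([(s.tolist(),(cc+[330,180]).round(0).tolist()) for s,cc in zip(st[1:],c[1:]) if s[4]>8])
E
```

```text
[ 0.41921288 -0.19341231  0.07532164]
pred nose [365.44057068 267.40877925]
[([50, 15, 4, 5, 15], [382.0, 197.0]), ([34, 48, 12, 38, 134], [369.0, 246.0])]
```

The white shaft emerges past both wheels (rows 228–266). I'll lift gently, straight up.

Emit:
arm_command:
  commands: [1, 0, 0, -0.01, 0, 0, 0, 1, 0, 0, -0.025, 0, 0, 0, 1, 0, 0, -0.045, 0, 0, 0, 1, 0, 0, -0.07, 0, 0, 0, 1, 0, 0, -0.1, 0, 0, 0, 1, 0, 0, -0.135, 0, 0, 0, 1, 0, 0, -0.17, 0, 0, 0, 1, 0, 0, -0.205, 0, 0, 0, 1, 0, 0, -0.235, 0, 0, 0, 1, 0, 0, -0.255, 0, 0, 0, 1, 0, 0, -0.26, 0, 0, 0, 1, 0, 0, -0.26, 0, 0, 0]

```text
time_s: 13.67
position: [0.4194, -0.1955, 0.2061]
tool_rot: [[0.007, 1.0, 0.001], [1.0, -0.007, -0.001], [-0.001, 0.001, -1.0]]
ft_force: [-0.0, 0.6, -2.4]
grip_width: 0.0173
gripper_force: 98.1
```

```bash
cat >> h.py <<'E'
def greys(d,p,rot,nm=''):
    "shaft profile along axle: dark pixels just above axis line seen from camera d; prints runs (mm from shoulder)"
    x=np.array(rot)[:,0];A=np.array(p)+[0,0,-.012]+.0395*x
    out=[]
    for k in np.arange(0,.23,.002):
        q=proj(d,A+k*x); 
        if 0<=q[0]<639 and 0<=q[1]<399: out.append((int(k*1000),int(d['image'][int(round(q[1])),int(round(q[0]))].min())))
    r='';print(nm,''.join('#' if v<100 else ('+' if v<150 else '.') for k,v in out),out[0][0] if out else None)
E
python3 - <<'E'
from h import *
s=env.observe();p=s['position'];print(p,s['ft_force'])
sd=snap('side','s8');w=snap('wrist','w8');t=snap('top','t8')
for d,n in((sd,'side'),(w,'wrist'),(t,'top')): greys(d,p,s['tool_rot'],n)
cmd([.5645,-.432,p[2]])
E
```

```text
[ 0.41935525 -0.19554608  0.2061029 ] [-0.04091213  0.61500418 -2.41754628]
side ............+#+++##############+++++++++++#############+.........................................................## 0
wrist .............................##........ 0
top +++####+...................+++++++++##++.....+++++++++++++......................................................... 0
t 13.8 cmd [-0.472, 0.2942, -0.0035, 0.0, 0.0, 0.0] rows 6.7
```

Wrist weight rose by about 0.5 N, and the images put the wheels near 66 and 102 mm along the shaft. I'm carrying them smoothly to the start position for rack B.

Emit:
arm_command:
  commands: [1, -0.005, 0.003, 0, 0, 0, 0, 1, -0.014, 0.009, 0, 0, 0, 0, 1, -0.028, 0.018, 0, 0, 0, 0, 1, -0.047, 0.029, 0, 0, 0, 0, 1, -0.066, 0.041, 0, 0, 0, 0, 1, -0.09, 0.056, 0, 0, 0, 0, 1, -0.113, 0.071, 0, 0, 0, 0, 1, -0.137, 0.085, 0, 0, 0, 0, 1, -0.16, 0.1, 0, 0, 0, 0, 1, -0.184, 0.115, 0, 0, 0, 0, 1, -0.208, 0.129, 0, 0, 0, 0, 1, -0.231, 0.144, 0, 0, 0, 0]

```text
time_s: 14.82
position: [0.4912, -0.3126, 0.2048]
tool_rot: [[0.007, 1.0, -0.0], [1.0, -0.007, 0.0], [0.0, -0.0, -1.0]]
ft_force: [0.1, -0.7, -1.7]
grip_width: 0.0175
gripper_force: 98.1
```

Emit:
arm_command:
  commands: [1, -0.024, 0.015, 0, 0, 0, 0, 1, -0.047, 0.03, 0, 0, 0, 0, 1, -0.07, 0.044, 0, 0, 0, 0, 1, -0.094, 0.059, 0, 0, 0, 0, 1, -0.118, 0.073, 0, 0, 0, 0, 1, -0.141, 0.088, 0, 0, 0, 0, 1, -0.165, 0.103, 0, 0, 0, 0, 1, -0.188, 0.117, 0, 0, 0, 0, 1, -0.208, 0.13, 0, 0, 0, 0, 1, -0.224, 0.14, 0, 0, 0, 0, 1, -0.235, 0.147, 0, 0, 0, 0, 1, -0.241, 0.15, 0, 0, 0, 0]

```text
time_s: 15.82
position: [0.5651, -0.4331, 0.2043]
tool_rot: [[0.007, 1.0, -0.0], [1.0, -0.007, 0.0], [0.0, -0.0, -1.0]]
ft_force: [-1.3, 0.7, -1.6]
grip_width: 0.0177
gripper_force: 98.1
```

```bash
python3 - <<'E'
from h import *
s=env.observe();p=s['position'];print(p,s['ft_force'],s['q'].round(0),s['tool_rot'][:,0])
sd=snap('side','s9');w=snap('wrist','w9');t=snap('top','t9')
for d,n in((sd,'side'),(w,'wrist'),(t,'top')): greys(d,p,s['tool_rot'],n)
im=w['image'].astype(int)
for v in range(5,200,25):
    r=im[v,270:380].min(1);x=np.where(r>200)[0]+270
    if len(x)>5: print(v,x.min(),x.max(),onz(w,(x.min()+x.max()+1)/2,v,p[2]-.012).round(4))
cmd([.5645,-.432,.0755],Rdown(90))
E
```

```text
[ 0.56508224 -0.43313799  0.20432701] [-1.27592718  0.72597305 -1.56205248] [-47.  41.  48.  -0.  91. -47.] [6.92314186e-03 9.99975938e-01 4.39892825e-04]
side ....+++#########################+++###################++.........................................................## 0
wrist ............................+##........ 0
top ##+++.....................++++++++++++#+.....+++++++++++#+........................................................+ 0
80 310 336 [ 0.5662 -0.3456  0.1923]
105 310 336 [ 0.5661 -0.3553  0.1923]
130 310 336 [ 0.5661 -0.3655  0.1923]
155 310 335 [ 0.5658 -0.3761  0.1923]
180 311 335 [ 0.566  -0.3873  0.1923]
t 16.0 cmd [0.0001, -0.0004, 0.2589, -0.0001, -0.0002, -0.0031] rows 3.1
```

```bash
python3 - <<'E'
from h import *
for f in('side0','s9'):
    sd=load(f);y=-.088
    L,R=proj(sd,[.608,y,.064]),proj(sd,[.524,y,.064]);c=proj(sd,[.566,y,.064])
    print(f,L.round(1),R.round(1))
    for z in(.064,.085,.055):
        v=[]
        for x in np.arange(.64,.49,-.003):
            q=proj(sd,[x,y,z]);v.append(int(sd['image'][int(round(q[1])),int(round(q[0]))].min()))
        print(z,' '.join(map(str,v)))
E
```

```text
side0 [303.9 201.6] [336.1 207.4]
0.064 99 99 96 93 99 104 99 103 103 98 101 94 45 43 43 51 7 21 53 49 38 38 41 40 42 43 42 43 42 43 49 46 42 32 37 29 14 53 48 28 81 113 101 102 104 101 101 101 100 99 95
0.085 99 98 98 95 95 98 98 98 99 95 98 100 85 72 59 56 55 50 18 6 17 13 52 45 49 38 46 44 0 0 0 18 50 43 45 47 63 57 51 33 41 110 105 100 98 98 95 95 97 100 93
0.055 103 100 100 101 98 96 96 100 102 98 100 100 44 29 34 24 29 40 54 47 65 69 57 93 72 97 74 65 89 74 41 48 48 33 36 25 16 50 41 27 36 90 52 85 47 87 104 106 98 99 98
s9 [303.9 201.6] [336.1 207.4]
0.064 99 102 98 97 99 100 104 103 102 97 106 93 44 48 41 47 8 31 54 55 42 43 49 45 49 49 47 41 45 42 42 44 46 28 37 41 7 48 49 32 84 111 105 102 101 102 98 105 102 100 99
0.085 102 101 102 100 99 101 99 98 100 100 102 102 84 73 65 50 50 56 30 10 4 10 51 48 50 44 42 50 0 0 9 15 48 49 52 47 63 53 52 34 45 108 108 108 101 103 98 100 106 108 100
0.055 101 102 107 105 98 100 98 104 101 103 99 108 46 30 41 30 30 37 51 53 62 73 68 92 70 103 77 72 89 73 49 47 53 38 39 29 24 48 46 28 43 93 50 81 48 86 106 106 103 102 101
```

The B wheel comes out at x ≈ 0.565 and the nose at about 0.567. I'll shift by -1.5 mm, descend to 64 mm axle height, then advance.

Emit:
arm_command:
  commands: [1, 0, -0.003, 0.015, 0, 0, 0, 1, 0, -0.003, 0.045, 0, 0, 0, 1, 0, -0.003, 0.08, 0, 0, 0, 1, 0, -0.003, 0.115, 0, 0, 0, 1, 0, -0.003, 0.15, 0, 0, 0, 1, 0, -0.003, 0.185, 0, 0, 0, 1, 0, -0.003, 0.215, 0, 0, 0, 1, 0, -0.003, 0.24, 0, 0, 0, 1, 0, -0.003, 0.255, 0, 0, 0, 1, 0, -0.003, 0.258, 0, 0, 0, 1, 0, -0.003, 0.258, 0, 0, 0]

```text
time_s: 16.88
position: [0.5632, -0.4317, 0.0761]
tool_rot: [[0.006, 1.0, -0.0], [1.0, -0.006, 0.0], [0.0, -0.0, -1.0]]
ft_force: [0.7, 0.3, -1.9]
grip_width: 0.0172
gripper_force: 98.1
```

```bash
python3 - <<'E'
from h import *
s=env.observe();p=s['position'];print(p,s['ft_force'])
sd=snap('side','s10');t=snap('top','t10')
x=s['tool_rot'][:,0]
for d,n in((sd,'side'),(t,'top')):
    print(n,[ (proj(d,p+[.0015,0,-.012]+k*x)).round(1).tolist() for k in(.2,.267)])
q=proj(sd,p+[.0015,0,-.012]+.267*x).astype(int);b=sd['image'][q[1]-9:q[1]+9:1,q[0]-10:q[0]+10].min(2);print(q);print(b)
q=proj(t,p+[.0015,0,-.012]+.267*x).astype(int);b=t['image'][q[1]-7:q[1]+8:1,q[0]-6:q[0]+14].min(2);print(q);print(b)
E
```

```text
[ 0.56315827 -0.43171668  0.07613507] [ 0.65320664  0.34022869 -1.91400588]
side [[333.5, 167.9], [327.3, 184.1]]
top [[402.3, 199.1], [376.4, 198.9]]
[327 184]
[[ 99 101 101 100 102 100  98  99 101  96 100  95 112 178 174 166 135  82
   91  99]
 [ 98 100 101 104  99  99  98 101  98 103  94 100 149 175 174 160 118  64
  102 103]
 [101 103 102 102  99 104 104 103  99  97 101 141 175 176 170 146  95  63
  103 106]
 [104 100  99 105 102 100  99 101 101  96 127 180 179 182 166 144  82  83
  103 103]
 [ 99 101  99 102 101 102 103 103  96  97 148 180 183 177 159 136  98  99
   98 108]
 [105  97 101  97 100  99  97 102  97  85 153 188 186 177 152 127  94  93
  100 101]
 [101 104  97 102  99  94  98  99  96  79 157 180 191 165 137 101  72  91
  103  99]
 [ 96 100 101 100 100 103 101  98  98  90 165 189 192 142 109  66  76 106
  103 104]
 [ 97 102  97 101 103 101 102 101  99 102 142 156 167 119  65  63  97  97
   98 102]
 [104 108 104 102  99 101  99 103 102  97 108  88 116  75  69  87 102  99
   99 102]
 [104 102 103 102 104 102  99  98 102  94  94  82  82  84 102 103 100  99
   98 101]
 [10
[... 1177 characters left out ...]
 128 127
  126 123]
 [ 61  67  71  81  94 111 124 133 136 136 136 136 135 133 131 132 130 128
  125 126]
 [ 68  73  83  97 112 124 134 136 138 138 137 136 134 135 132 131 131 129
  129 126]
 [ 75  88 100 116 127 136 139 138 140 139 137 137 136 135 134 133 132 130
  129 128]
 [ 89 105 119 130 138 139 140 140 139 140 139 138 137 137 136 134 134 131
  130 128]
 [107 123 133 139 141 142 140 142 141 141 139 138 138 137 135 136 134 133
  132 130]
 [124 134 140 144 143 144 142 142 141 141 139 138 138 137 137 137 135 135
  133 132]
 [137 143 145 145 142 143 143 142 142 140 140 140 139 139 138 138 136 134
  134 133]
 [144 147 147 146 147 144 144 143 142 141 140 142 139 139 138 137 137 136
  135 134]]
```

The nose agrees with the wheel in the side camera to within about 2 mm. I'll advance in two stages and check force between them.

Emit:
arm_command:
  commands: [1, 0.01, 0, 0, 0, 0, 0, 1, 0.03, 0, 0, 0, 0, 0, 1, 0.055, 0, 0, 0, 0, 0, 1, 0.08, 0, 0, 0, 0, 0, 1, 0.105, 0, 0, 0, 0, 0, 1, 0.13, 0, 0, 0, 0, 0, 1, 0.15, 0, 0, 0, 0, 0, 1, 0.165, 0, 0, 0, 0, 0, 1, 0.17, 0, 0, 0, 0, 0]

```text
time_s: 17.73
position: [0.564, -0.3455, 0.0765]
tool_rot: [[0.005, 1.0, -0.0], [1.0, -0.005, 0.0], [0.0, -0.0, -1.0]]
ft_force: [1.6, 0.2, -1.3]
grip_width: 0.0175
gripper_force: 98.1
```

Emit:
arm_command:
  commands: [1, 0.01, 0, 0, 0, 0, 0, 1, 0.025, 0, 0, 0, 0, 0, 1, 0.045, 0, 0, 0, 0, 0, 1, 0.065, 0, 0, 0, 0, 0, 1, 0.085, 0, 0, 0, 0, 0, 1, 0.1, 0, 0, 0, 0, 0, 1, 0.11, 0, 0, 0, 0, 0, 1, 0.116, 0, 0, 0, 0, 0, 1, 0.116, 0, 0, 0, 0, 0]

```text
time_s: 18.48
position: [0.5643, -0.2883, 0.0763]
tool_rot: [[0.006, 1.0, -0.0], [1.0, -0.006, 0.0], [0.0, -0.0, -1.0]]
ft_force: [-0.4, -0.2, -1.3]
grip_width: 0.0175
gripper_force: 98.1
```

```bash
python3 - <<'E'
from h import *
s=env.observe();p=s['position'];print(p,s['ft_force'])
sd=snap('side','s11');t=snap('top','t11')
for d,n in((sd,'side'),(t,'top')): greys(d,p,s['tool_rot'],n)
E
```

```text
[ 0.56428932 -0.28831954  0.0763227 ] [-0.36027629 -0.16018723 -1.2874049 ]
side ............#######++++##############++++################++++################++...................................# 0
top ++++++++++.................+++++++++++++.....+++++++++++++........+++++++++++++++.................................+ 0
```

The shaft is through all three wheels, with bright nose visible beyond the last. Lifting.

Emit:
arm_command:
  commands: [1, 0, 0, -0.01, 0, 0, 0, 1, 0, 0, -0.025, 0, 0, 0, 1, 0, 0, -0.045, 0, 0, 0, 1, 0, 0, -0.07, 0, 0, 0, 1, 0, 0, -0.1, 0, 0, 0, 1, 0, 0, -0.135, 0, 0, 0, 1, 0, 0, -0.17, 0, 0, 0, 1, 0, 0, -0.21, 0, 0, 0, 1, 0, 0, -0.25, 0, 0, 0, 1, 0, 0, -0.29, 0, 0, 0, 1, 0, 0, -0.33, 0, 0, 0, 1, 0, 0, -0.37, 0, 0, 0]

```text
time_s: 19.58
position: [0.5639, -0.289, 0.2635]
tool_rot: [[0.007, 1.0, 0.001], [1.0, -0.007, -0.001], [-0.001, 0.001, -1.0]]
ft_force: [-0.4, -0.3, -1.3]
grip_width: 0.0176
gripper_force: 98.1
```

Emit:
arm_command:
  commands: [1, 0, 0, -0.035, 0, 0, 0, 1, 0, 0, -0.06, 0, 0, 0, 1, 0, 0, -0.075, 0, 0, 0, 1, 0, 0, -0.08, 0, 0, 0, 1, 0, 0, -0.08, 0, 0, 0]

```text
time_s: 20.0
position: [0.5641, -0.289, 0.3018]
tool_rot: [[0.007, 1.0, 0.001], [1.0, -0.007, -0.001], [-0.001, 0.001, -1.0]]
ft_force: [-0.2, 0.5, -1.9]
grip_width: 0.0175
gripper_force: 98.1
```

```bash
python3 - <<'E'
from h import *
s=env.observe();p=s['position'];print(p,s['ft_force'])
sd=snap('side','s12');t=snap('top','t12')
for d,n in((sd,'side'),(t,'top')): greys(d,p,s['tool_rot'],n)
ex=np.array([np.cos(np.radians(8)),np.sin(np.radians(8)),0]);ey=np.array([-ex[1],ex[0],0]);O=np.array([.647,.3213,0])
T=O-.1415*ey+[0,0,.30];print(T)
cmd(T,Rdown(98))
# slot checks with s1/side: slot pixel vs predicted
s1=load('s1')
for y in(-.091,.091):
    for x,z in((-.009,.127),(.009,.127),(0,.103),(-.025,.15),(.025,.15)): print(y,x,z,((proj(s1,O+x*ex+y*ey+[0,0,z])-[90,240])*3).round(0))
E
```

```text
[ 0.56411194 -0.28898285  0.30182637] [-0.156505    0.54639272 -1.90301676]
side .....+++######+++###################++##################++####################+................................+.++ 0
top ++++++##++................+++++++++++++++...++++++++++++++..........++++++++++++++................................. 0
[0.66669299 0.18117707 0.3       ]
t 20.1 cmd [0.9413, 0.1993, 0.0015, -0.0005, -0.0005, -0.0698] rows 11.5
-0.091 -0.009 0.127 [435. 144.]
-0.091 0.009 0.127 [408. 142.]
-0.091 0 0.103 [428. 163.]
-0.091 -0.025 0.15 [454. 126.]
-0.091 0.025 0.15 [378. 119.]
0.091 -0.009 0.127 [349. 424.]
0.091 0.009 0.127 [318. 420.]
0.091 0 0.103 [343. 439.]
0.091 -0.025 0.15 [369. 409.]
0.091 0.025 0.15 [280. 399.]
```

The loaded axle is up, with the wheels around 66, 101 and 149 mm along the shaft, so all fall within the cheek gap. I'm carrying it to above the seeder.

Emit:
arm_command:
  commands: [1, 0.009, 0.002, 0, 0, 0, 0, 1, 0.028, 0.006, 0, 0, 0, 0, 1, 0.056, 0.012, 0, 0, 0, 0, 1, 0.094, 0.02, 0, 0, 0, 0, 1, 0.136, 0.029, 0, 0, 0, 0, 1, 0.179, 0.038, 0, 0, 0, 0, 1, 0.221, 0.047, 0, 0, 0, 0, 1, 0.263, 0.056, 0, 0, 0, 0, 1, 0.306, 0.065, 0, 0, 0, 0, 1, 0.348, 0.074, 0, 0, 0, 0, 1, 0.391, 0.083, 0, 0, 0, 0, 1, 0.433, 0.092, 0, 0, 0, 0]

```text
time_s: 21.1
position: [0.6115, -0.0701, 0.3012]
tool_rot: [[0.005, 1.0, -0.0], [1.0, -0.005, 0.0], [0.0, -0.0, -1.0]]
ft_force: [0.3, -0.8, -2.2]
grip_width: 0.0177
gripper_force: 98.1
```

Emit:
arm_command:
  commands: [1, 0.042, 0.009, 0, 0, 0, -0.006, 1, 0.085, 0.018, 0, 0, 0, -0.012, 1, 0.127, 0.027, 0, 0, 0, -0.018, 1, 0.17, 0.036, 0, 0, 0, -0.024, 1, 0.212, 0.045, 0, 0, 0, -0.03, 1, 0.254, 0.054, 0, 0, 0, -0.036, 1, 0.297, 0.063, 0, 0, 0, -0.042, 1, 0.339, 0.072, 0, 0, 0, -0.048, 1, 0.378, 0.08, 0, 0, 0, -0.054, 1, 0.412, 0.087, 0, 0, 0, -0.06, 1, 0.438, 0.093, 0, 0, 0, -0.066, 1, 0.457, 0.097, 0, 0, 0, -0.07]

```text
time_s: 22.1
position: [0.6612, 0.1578, 0.301]
tool_rot: [[-0.142, 0.99, -0.001], [0.99, 0.142, 0.0], [0.0, -0.001, -1.0]]
ft_force: [0.1, -0.6, -1.8]
grip_width: 0.0175
gripper_force: 98.1
```

Emit:
arm_command:
  commands: [1, 0.02, 0.004, 0, 0, 0, 0, 1, 0.042, 0.009, 0, 0, 0, 0, 1, 0.048, 0.01, 0, 0, 0, 0, 1, 0.048, 0.01, 0, 0, 0, 0]

```text
time_s: 22.43
position: [0.663, 0.1806, 0.3012]
tool_rot: [[-0.14, 0.99, -0.0], [0.99, 0.14, 0.0], [0.0, -0.0, -1.0]]
ft_force: [0.5, -0.7, -1.0]
grip_width: 0.0173
gripper_force: 98.1
```

```bash
python3 - <<'E'
from h import *
s=env.observe();p=s['position'];print(p,s['ft_force'],s['q'].round(0))
sd=snap('side','s13');t=snap('top','t13');w=snap('wrist','w13')
for d,n in((sd,'side'),(t,'top')): greys(d,p,s['tool_rot'],n)
cmd([.6667,.1812,.30],Rdown(98))
a=cv2.resize(sd['image'][210:400,90:340],None,fx=3.2,fy=3.15,interpolation=2)
cv2.imwrite('pics/c10.png',cv2.cvtColor(a,4))
E
```

```text
[0.66303219 0.18061803 0.30115997] [ 0.53110255 -0.69632519 -0.99598773] [  5.  36.  42.   0. 102.  -3.]
side ..................+######+#++++########++++++++++#######+......+#+#++++++########....................+...........+# 0
top ..........................++++++++++++++++++++++++++++###++++++++++++++######++###++++++.........................+# 0
t 22.6 cmd [0.0028, 0.0075, 0.0026, -0.0, 0.0001, -0.0001] rows 0.1
```

Correcting the 4 mm and descending to just above the ears.

Emit:
arm_command:
  commands: [1, 0.003, 0.007, 0.01, 0, 0, 0, 1, 0.003, 0.007, 0.03, 0, 0, 0, 1, 0.003, 0.007, 0.06, 0, 0, 0, 1, 0.003, 0.007, 0.09, 0, 0, 0, 1, 0.003, 0.007, 0.12, 0, 0, 0, 1, 0.003, 0.007, 0.15, 0, 0, 0, 1, 0.003, 0.007, 0.18, 0, 0, 0, 1, 0.003, 0.007, 0.21, 0, 0, 0, 1, 0.003, 0.007, 0.23, 0, 0, 0, 1, 0.003, 0.007, 0.242, 0, 0, 0, 1, 0.003, 0.007, 0.248, 0, 0, 0, 1, 0.003, 0.007, 0.248, 0, 0, 0]

```text
time_s: 23.58
position: [0.6665, 0.1817, 0.177]
tool_rot: [[-0.139, 0.99, -0.0], [0.99, 0.139, -0.0], [-0.0, -0.0, -1.0]]
ft_force: [0.2, 0.6, -1.7]
grip_width: 0.0174
gripper_force: 98.1
```

```bash
python3 - <<'E'
from h import *
s=env.observe();p=s['position'];print(p,s['ft_force'])
sd=snap('side','s14');t=snap('top','t14');w=snap('wrist','w14')
for d,n in((sd,'side'),(t,'top')): greys(d,p,s['tool_rot'],n)
x=s['tool_rot'][:,0]
print('pred nose side crop',((proj(sd,p+[0,0,-.012]+.267*x)-[90,210])*[3.2,2.1]).round(0),'shoulder',((proj(sd,p+[0,0,-.012]+.039*x)-[90,210])*[3.2,2.1]).round(0))
a=cv2.resize(sd['image'][210:400,90:340],None,fx=3.2,fy=2.1,interpolation=2)
b=w['image'][0:200,160:480];b=cv2.resize(b,(320,200));c=cv2.resize(t['image'][95:215,125:285],None,fx=1.65,fy=1.65)[:198]
v=np.zeros((600,800,3),np.uint8);v[:399,:800]=a;v[400:600,:320]=b;v[400:400+c.shape[0],330:330+c.shape[1]]=c
cv2.imwrite('pics/c10.png',cv2.cvtColor(v,4))
E
```

```text
[0.66648494 0.18173438 0.17697084] [ 0.19031374  0.64963888 -1.6849452 ]
side ....................+#####+++#++#######++###+++++++######+......+####++#++######+....................+...........+# 0
top ++++++++++++++++++++++++++++++++++++++++++++++++++++##+++++...........+######++#++++++++.........................+# 0
pred nose side crop [317. 385.] shoulder [444. 130.]
```

View pics/c10.png

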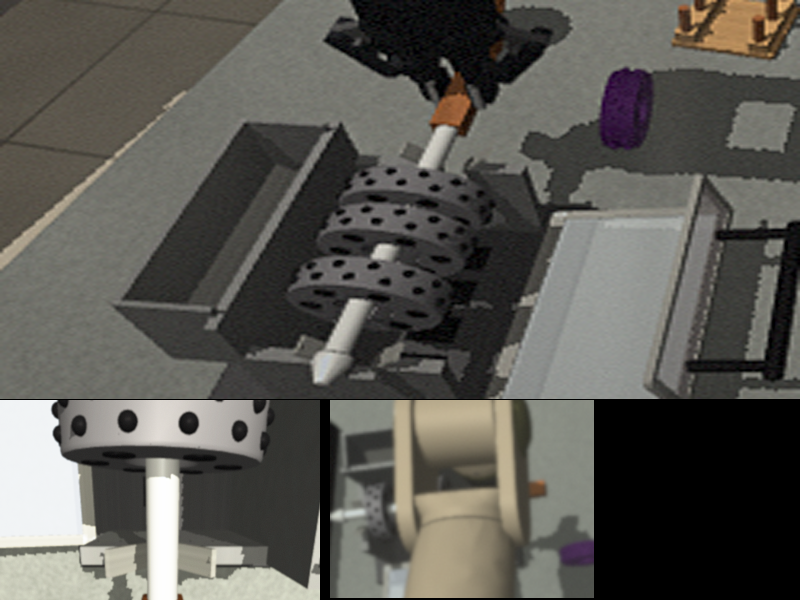

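The view shows three wheels on the shaft between the cheeks, the nose over the far slot (tip at 320,383) and the shoulder outside the near cheek. In the wrist inset the ears span x 105–215, centred about 160, with the shaft at 163. I'll check the along-axle margin numerically.

```bash
python3 - <<'E'
from h import *
w=load('w14');s=env.observe();p=s['position']
ex=np.array([np.cos(np.radians(8)),np.sin(np.radians(8)),0]);ey=np.array([-ex[1],ex[0],0]);O=np.array([.647,.3213,0])
f=lambda q:(((q-O)@ex).round(4),((q-O)@ey).round(4))
for u,v,z in[(320,140,.15),(320,150,.15),(320,177,.15),(322,193,.175),(322,197,.175)]: print(u,v,f(onz(w,u,v,z)))
g=w['image'].min(2)
print('col left ear',g[130:200:2,275].tolist());print('col L plate',g[130:200:2,250].tolist());print('col shaft',g[180:215,322].tolist())
print(f(p))
E
```

```text
320 140 (np.float64(-0.0009), np.float64(-0.0792))
320 150 (np.float64(-0.0009), np.float64(-0.084))
320 177 (np.float64(-0.0009), np.float64(-0.0974))
322 193 (np.float64(0.0), np.float64(-0.0984))
322 197 (np.float64(0.0), np.float64(-0.1002))
col left ear [55, 66, 78, 79, 79, 80, 78, 79, 103, 146, 173, 174, 177, 181, 177, 171, 170, 175, 175, 174, 176, 177, 177, 138, 94, 91, 93, 94, 96, 95, 96, 95, 95, 94, 94]
col L plate [229, 228, 229, 227, 235, 227, 98, 76, 131, 191, 192, 193, 192, 193, 194, 193, 194, 150, 49, 91, 92, 134, 177, 179, 177, 175, 177, 181, 180, 177, 183, 183, 181, 176, 182]
col shaft [254, 254, 254, 254, 254, 254, 254, 254, 254, 254, 254, 254, 254, 254, 254, 253, 254, 254, 253, 253, 254, 255, 248, 169, 65, 47, 58, 60, 65, 65, 65, 65, 65, 65, 67]
(np.float64(0.0001), np.float64(-0.1408))
```

There is a slight bias: 1 mm in x and about 2 mm along the axle. I'll correct both and lower into the slots.

Emit:
arm_command:
  commands: [1, 0.004, -0.002, 0.01, 0, 0, 0, 1, 0.004, -0.002, 0.025, 0, 0, 0, 1, 0.004, -0.002, 0.04, 0, 0, 0, 1, 0.004, -0.002, 0.055, 0, 0, 0, 1, 0.004, -0.002, 0.07, 0, 0, 0, 1, 0.004, -0.002, 0.082, 0, 0, 0, 1, 0.004, -0.002, 0.092, 0, 0, 0, 1, 0.004, -0.002, 0.1, 0, 0, 0, 1, 0.004, -0.002, 0.104, 0, 0, 0, 1, 0.004, -0.002, 0.104, 0, 0, 0]

```text
time_s: 24.57
position: [0.6651, 0.1837, 0.125]
tool_rot: [[-0.14, 0.99, -0.0], [0.99, 0.14, 0.0], [0.0, -0.0, -1.0]]
ft_force: [-0.1, 0.3, -1.4]
grip_width: 0.0175
gripper_force: 98.2
```

Emit:
arm_command:
  commands: [1, 0, 0, 0.002, 0, 0, 0, 1, 0, 0, 0.004, 0, 0, 0, 1, 0, 0, 0.006, 0, 0, 0, 1, 0, 0, 0.006, 0, 0, 0]

```text
time_s: 24.9
position: [0.6654, 0.1838, 0.1237]
tool_rot: [[-0.14, 0.99, 0.002], [0.99, 0.14, 0.0], [0.0, 0.002, -1.0]]
ft_force: [-2.4, -0.4, 5.5]
grip_width: 0.0172
gripper_force: 99.1
```

```bash
python3 - <<'E'
from h import *
s=env.observe();p=s['position'];print(p,s['ft_force'],s['wrist_torque'])
sd=snap('side','s15')
g=sd['image'].min(2)
m=(g>165).astype(np.uint8);m[:300]=0;m[:,:150]=0;m[:,300:]=0
x=s['tool_rot'][:,0];q=proj(sd,p+[0,0,-.012]+.267*x);print(q)
qi=q.astype(int);print(g[qi[1]-12:qi[1]+8,qi[0]-10:qi[0]+14])
E
```

```text
[0.66544494 0.18376079 0.12365865] [-2.43347118 -0.4029512   5.50053232] [-0.05059376  0.41516526  0.17167245]
[196.69141253 407.3594618 ]
[[ 50  50  51  49  49  55  54  43  52 144 177 190 186 184 188 168 153 136
  122 107  70  39  36  39]
 [ 53  53  51  51  49  54  49  44  54 161 175 187 185 185 183 169 148 135
  112 101  61  36  32  41]
 [ 52  52  56  49  50  55  46  40  61 166 178 182 187 185 178 159 137 126
  109  86  66  44  37  37]
 [ 47  49  53  51  53  57  49  45  62 175 179 184 183 184 176 151 133 117
   90  72  48  51  51  41]
 [ 52  52  50  51  51  44  52  45  60 156 179 184 186 184 163 137 126 100
   80  53  46  55  55  51]]
```

Contact is at axle height of about 111 mm (nominal 110), so it is seated. Releasing and retreating upward.

Emit:
arm_command:
  commands: [0.3, 0, 0, 0, 0, 0, 0, 0, 0, 0, 0, 0, 0, 0, -0.2, 0, 0, 0, 0, 0, 0, -0.2, 0, 0, 0, 0, 0, 0, -0.2, 0, 0, 0, 0, 0, 0, -0.2, 0, 0, -0.02, 0, 0, 0, -0.2, 0, 0, -0.06, 0, 0, 0, -0.2, 0, 0, -0.13, 0, 0, 0, -0.2, 0, 0, -0.2, 0, 0, 0, -0.2, 0, 0, -0.27, 0, 0, 0, -0.2, 0, 0, -0.33, 0, 0, 0, -0.2, 0, 0, -0.33, 0, 0, 0]

```text
time_s: 25.95
position: [0.6661, 0.1839, 0.2957]
tool_rot: [[-0.14, 0.99, 0.013], [0.99, 0.14, 0.001], [-0.001, 0.013, -1.0]]
ft_force: [0.0, 0.3, 1.3]
grip_width: 0.0511
gripper_force: 0.0
```

```bash
python3 - <<'E'
from h import *
s=env.observe();p=s['position'];print(p,s['ft_force'],s['grip_width'])
w=snap('wrist','w16');sd=snap('side','s16')
ex=np.array([np.cos(np.radians(8)),np.sin(np.radians(8)),0]);ey=np.array([-ex[1],ex[0],0]);O=np.array([.647,.3213,0])
f=lambda q:(((q-O)@ex).round(4),((q-O)@ey).round(4))
im=w['image'];hsv=cv2.cvtColor(im,cv2.COLOR_RGB2HSV)
m=((hsv[...,1]>120)&(hsv[...,0]<22)&(hsv[...,2]>60)).astype(np.uint8);m[:,:200]=0;m[:,440:]=0
n,l,st,c=cv2.connectedComponentsWithStats(m)
for i in range(1,n):
    if st[i,4]>150:
        r=cv2.minAreaRect(cv2.findContours((l==i).astype(np.uint8),0,2)[0][0]);print('handle',st[i],[f(onz(w,*q,.12)) for q in cv2.boxPoints(r)])
for v in range(0,180,20):
    x=np.where(im[v,250:390].min(1)>200)[0]+250
    if len(x): print(v,x.min(),x.max(),f(onz(w,(x.min()+x.max()+1)/2,v,.11)))
# bar for guard down
H=O-.052*ex+[0,0,.045];g=1.3
print('bar',H+ex*(.008*np.cos(g)-.17*np.sin(g))+np.array([0,0,1])*(.17*np.cos(g)+.008*np.sin(g)))
E
```

```text
[0.66612813 0.18390336 0.2956795 ] [0.00623296 0.31419379 1.32852643] 0.051091754216599436
handle [ 308  146   22   84 1583] [(np.float64(-0.0124), np.float64(-0.1861)), (np.float64(-0.0113), np.float64(-0.1002)), (np.float64(0.0088), np.float64(-0.1002)), (np.float64(0.0095), np.float64(-0.1862))]
handle [ 346  274   42   96 2659] [(np.float64(0.0257), np.float64(-0.2411)), (np.float64(0.0695), np.float64(-0.2386)), (np.float64(0.0846), np.float64(-0.3729)), (np.float64(0.0353), np.float64(-0.3758))]
0 250 321 (np.float64(-0.0289), np.float64(0.0232))
20 250 326 (np.float64(-0.0272), np.float64(0.008))
40 250 267 (np.float64(-0.054), np.float64(-0.0078))
60 250 327 (np.float64(-0.0278), np.float64(-0.024))
80 250 267 (np.float64(-0.0561), np.float64(-0.041))
100 250 325 (np.float64(-0.0299), np.float64(-0.0585))
120 250 325 (np.float64(-0.0305), np.float64(-0.0767))
140 314 350 (np.float64(0.0126), np.float64(-0.0958))
bar [0.43541447 0.29156359 0.09818327]
```

The axle is seated level, with the handle from y = -186 to -100 mm in the seeder frame and the shoulder just outside the cheek. Now for the guard.

```bash
python3 - <<'E'
from h import *
cmd([.434,.2905,.26],Rdown(98))
E
```

```text
t 26.1 cmd [0.276, -0.4282, 0.0568, 0.0015, 0.0001, 0.0003] rows 6.1
```

Emit:
arm_command:
  commands: [0.2, 0.276, -0.428, 0, 0.0015, 0, 0, 0.2, 0.276, -0.428, 0, 0.0015, 0, 0, 0.2, 0.276, -0.428, 0, 0.0015, 0, 0, 0.2, 0.276, -0.428, 0, 0.0015, 0, 0, 0.2, 0.276, -0.428, 0, 0.0015, 0, 0, 0.2, 0.276, -0.428, 0, 0.0015, 0, 0, 0.2, 0.276, -0.428, 0.057, 0.0015, 0, 0, 0.2, 0.276, -0.428, 0.057, 0.0015, 0, 0, 0.2, 0.276, -0.428, 0.057, 0.0015, 0, 0]
  newtons: 20

```text
time_s: 26.8
position: [0.4335, 0.2902, 0.2577]
tool_rot: [[-0.14, 0.99, -0.007], [0.99, 0.14, -0.002], [-0.001, -0.007, -1.0]]
ft_force: [-0.1, -0.2, -0.5]
grip_width: 0.0347
gripper_force: 0.0
```

```bash
python3 - <<'E'
from h import *
cmd([.434,.2905,.10],Rdown(98))
w=snap('wrist','w17')
# bar check: dark run in image around predicted bar
b=np.array([.4354,.2916,.098]);ey=np.array([-.1392,.9903,0])
for k in(-.05,0,.05): 
    q=proj(w,b+k*ey);qi=q.round().astype(int);print(k,q.round(0),w['image'][min(qi[1],399),max(0,qi[0]-40):qi[0]+60:2].min(1).tolist() if 0<=qi[1]<400 else '')
E
```

```text
t 26.8 cmd [0.0007, 0.0032, 0.3155, -0.0032, 0.0005, 0.0005] rows 3.8
-0.05 [325. 237.] [100, 106, 165, 186, 199, 151, 108, 99, 98, 98, 96, 95, 169, 198, 200, 195, 188, 72, 15, 19, 18, 15, 38, 175, 196, 194, 188, 185, 156, 99, 92, 82, 80, 76, 69, 56, 46, 40, 33, 30, 25, 24, 47, 111, 193, 209, 208, 208, 208, 208]
0 [325. 188.] [188, 190, 194, 197, 196, 190, 189, 176, 99, 97, 98, 100, 164, 190, 190, 191, 183, 52, 27, 33, 34, 29, 31, 162, 193, 192, 196, 196, 189, 132, 100, 102, 99, 97, 97, 100, 95, 97, 93, 93, 84, 103, 148, 119, 122, 169, 206, 208, 208, 207]
0.05 [326. 134.] [194, 196, 195, 192, 194, 195, 141, 93, 96, 92, 94, 141, 133, 111, 123, 166, 98, 22, 30, 37, 36, 30, 34, 99, 104, 99, 98, 95, 95, 98, 96, 98, 95, 97, 94, 96, 99, 98, 99, 97, 98, 81, 119, 171, 119, 121, 164, 210, 209, 208]
```

The bar lies exactly where predicted. Descending and caging it.

Emit:
arm_command:
  commands: [0.2, 0.001, 0.005, 0.08, -0.003, 0, 0, 0.2, 0.001, 0.005, 0.16, -0.003, 0, 0, 0.2, 0.001, 0.005, 0.23, -0.003, 0, 0, 0.2, 0.001, 0.005, 0.29, -0.003, 0, 0, 0.2, 0.001, 0.005, 0.315, -0.003, 0, 0, 0.2, 0.001, 0.005, 0.315, -0.003, 0, 0, 0.65, 0.001, 0.005, 0.315, -0.003, 0, 0, 0.65, 0.001, 0.005, 0.315, -0.003, 0, 0, 0.65, 0.001, 0.005, 0.315, -0.003, 0, 0]

```text
time_s: 27.6
position: [0.4363, 0.2911, 0.1024]
tool_rot: [[-0.139, 0.99, 0.004], [0.99, 0.139, 0.001], [0.0, 0.004, -1.0]]
ft_force: [-2.6, -1.3, -1.8]
grip_width: 0.015
gripper_force: 1.2
```

```bash
python3 - <<'E'
from h import *
s=env.observe();print(s['position'],s['ft_force'],s['tool_rot'][2].round(3))
b=lambda g:np.array([-.052+.008*np.cos(g)-.17*np.sin(g),.045+.17*np.cos(g)+.008*np.sin(g)])
for g in np.linspace(1.3,-.03,20)[1:]: print(round(g,2),((b(g)-b(1.3))/.5*[1,-1]).round(3).tolist())
E
```

```text
[0.4362833  0.29107229 0.1024141 ] [-2.57212937 -1.34008938 -1.77645483] [ 0.     0.004 -1.   ]
1.23 [0.008, -0.022]
1.16 [0.018, -0.044]
1.09 [0.029, -0.065]
1.02 [0.042, -0.085]
0.95 [0.056, -0.104]
0.88 [0.071, -0.123]
0.81 [0.088, -0.14]
0.74 [0.106, -0.156]
0.67 [0.125, -0.17]
0.6 [0.145, -0.183]
0.53 [0.165, -0.195]
0.46 [0.187, -0.205]
0.39 [0.209, -0.214]
0.32 [0.232, -0.221]
0.25 [0.255, -0.227]
0.18 [0.278, -0.231]
0.11 [0.302, -0.233]
0.04 [0.326, -0.234]
-0.03 [0.35, -0.233]
```

Emit:
arm_command:
  commands: [0.65, 0, 0.01, -0.022, 0, 0, 0, 0.65, 0, 0.021, -0.044, 0, 0, 0, 0.65, 0, 0.032, -0.065, 0, 0, 0, 0.65, 0, 0.045, -0.085, 0, 0, 0, 0.65, 0, 0.059, -0.104, 0, 0, 0, 0.65, 0, 0.074, -0.123, 0, 0, 0, 0.65, 0, 0.091, -0.14, 0, 0, 0, 0.65, 0, 0.109, -0.156, 0, 0, 0, 0.65, 0, 0.128, -0.17, 0, 0, 0, 0.65, 0, 0.148, -0.183, 0, 0, 0]

```text
time_s: 28.43
position: [0.508, 0.3016, 0.1959]
tool_rot: [[-0.14, 0.99, 0.003], [0.99, 0.14, 0.001], [0.001, 0.003, -1.0]]
ft_force: [-7.7, -0.8, 6.6]
grip_width: 0.0151
gripper_force: 4.1
```

Emit:
arm_command:
  commands: [0.65, 0, 0.02, -0.012, 0, 0, 0, 0.65, 0, 0.042, -0.022, 0, 0, 0, 0.65, 0, 0.064, -0.031, 0, 0, 0, 0.65, 0, 0.087, -0.038, 0, 0, 0, 0.65, 0, 0.11, -0.044, 0, 0, 0, 0.65, 0, 0.133, -0.048, 0, 0, 0, 0.65, 0, 0.157, -0.05, 0, 0, 0, 0.65, 0, 0.175, -0.051, 0, 0, 0, 0.65, 0, 0.187, -0.051, 0, 0, 0, 0.65, 0, 0.195, -0.051, 0, 0, 0, 0.65, 0, 0.195, -0.051, 0, 0, 0]

```text
time_s: 29.35
position: [0.6044, 0.315, 0.22]
tool_rot: [[-0.14, 0.99, 0.001], [0.99, 0.14, -0.0], [-0.0, 0.001, -1.0]]
ft_force: [-8.7, -3.5, 6.6]
grip_width: 0.0152
gripper_force: 4.6
```

```bash
python3 - <<'E'
from h import *
p=env.observe()['position']
ex=np.array([np.cos(np.radians(8)),np.sin(np.radians(8)),0]);print((p-[.647,.3213,0])@ex, 'shut bar at -.044')
E
```

```text
-0.04303019451522048 shut bar at -.044
```

Near shut. I'll push until the stop shows in the force.

Emit:
arm_command:
  commands: [0.65, 0, 0.003, 0, 0, 0, 0, 0.65, 0, 0.006, 0, 0, 0, 0, 0.65, 0, 0.01, 0, 0, 0, 0, 0.65, 0, 0.01, 0, 0, 0, 0]

```text
time_s: 29.68
position: [0.6051, 0.3151, 0.2199]
tool_rot: [[-0.141, 0.99, -0.01], [0.99, 0.141, -0.003], [-0.002, -0.011, -1.0]]
ft_force: [-31.0, -7.5, 12.0]
grip_width: 0.0149
gripper_force: 16.1
```

The stop is reached: 5 mm commanded, 0.7 mm moved, 31 N. I'll relax, open and rise.

Emit:
arm_command:
  commands: [0.65, 0, -0.002, 0, 0, 0, 0, 0.2, 0, -0.002, 0, 0, 0, 0, 0.2, 0, -0.002, 0, 0, 0, 0, 0.2, 0, -0.002, 0, 0, 0, 0, 0.2, 0, -0.002, -0.03, 0, 0, 0, 0.2, 0, -0.002, -0.1, 0, 0, 0, 0.2, 0, -0.002, -0.17, 0, 0, 0, 0.2, 0, -0.25, -0.3, 0, 0, 0, 0.2, 0, -0.35, -0.35, 0, 0, 0, 0.2, 0, -0.45, -0.35, 0, 0, 0, 0.2, 0, -0.45, -0.35, 0, 0, 0, 0.2, 0, -0.45, -0.35, 0, 0, 0]

```text
time_s: 30.68
position: [0.4169, 0.2883, 0.383]
tool_rot: [[-0.139, 0.99, 0.004], [0.99, 0.139, 0.001], [0.0, 0.004, -1.0]]
ft_force: [-0.2, 0.1, 0.4]
grip_width: 0.0344
gripper_force: 0.0
```

```bash
python3 - <<'E'
from h import *
s=env.observe();print(s['position'],s['ft_force'])
t=snap('top','t18');sd=snap('side','s18')
ex=np.array([np.cos(np.radians(8)),np.sin(np.radians(8)),0]);ey=np.array([-ex[1],ex[0],0]);O=np.array([.647,.3213,0])
f=lambda q:(((q-O)@ex).round(4),((q-O)@ey).round(4))
# bar position by scan along ex at z=.215
for d,n in((t,'top'),(sd,'side')):
  for y in(-.03,.0,.03):
    v=[]
    for x in np.arange(-.09,.01,.003):
        q=proj(d,O+x*ex+y*ey+[0,0,.215]).round().astype(int)
        v.append(int(d['image'][q[1],q[0]].min()) if 0<=q[1]<400 and 0<=q[0]<640 else -1)
    print(n,y,v,'dark x',[round(-.09+.003*i,3) for i,a in enumerate(v) if 0<=a<70])
hsv=cv2.cvtColor(t['image'],cv2.COLOR_RGB2HSV);m=((hsv[...,1]>120)&(hsv[...,0]<22)).astype(np.uint8);m[:, :215]=0;m[:,275:]=0;m[220:]=0;m[:120]=0
ys,xs=np.where(m);print('handle top',[f(onz(t,*q,.12)) for q in cv2.boxPoints(cv2.minAreaRect(np.c_[xs,ys].astype(np.int32)))] if len(xs) else None)
E
```

```text
[0.41688961 0.28832915 0.38297332] [-0.17140327  0.1164128   0.38979121]
top -0.03 [78, 74, 74, 75, 74, 72, 72, 93, 113, 144, 164, 165, 159, 101, 57, 49, 55, 125, 152, 161, 163, 163, 165, 167, 176, 170, 150, 115, 85, 84, 85, 68, 55, 52] dark x [-0.048, -0.045, -0.042, 0.003, 0.006, 0.009]
top 0.0 [78, 75, 76, 77, 77, 75, 79, 91, 104, 151, 158, 158, 155, 98, 60, 46, 79, 130, 176, 201, 198, 185, 171, 164, 171, 170, 155, 69, 49, 47, 52, 51, 52, 52] dark x [-0.048, -0.045, -0.009, -0.006, -0.003, 0.0, 0.003, 0.006, 0.009]
top 0.03 [76, 75, 73, 72, 71, 73, 76, 87, 98, 151, 162, 163, 149, 112, 69, 48, 71, 113, 152, 172, 173, 172, 172, 178, 180, 175, 141, 105, 91, 101, 90, 71, 55, 52] dark x [-0.048, -0.045, 0.006, 0.009]
side -0.03 [60, 55, 41, 50, 62, 63, 44, 72, 75, 23, 0, 12, 76, 56, 0, 18, 17, 142, 205, 205, 162, 146, 168, 164, 134, 140, 61, 52, 94, 85, 68, 72, 63, 39] dark x [-0.09, -0.087, -0.084, -0.081, -0.078, -0.075, -0.072, -0.063, -0.06, -0.057, -0.051, -0.048, -0.045, -0.042, -0.012, -0.009, 0.0, 0.006, 0.009]
side 0.0 [56, 51, 57, 58, 60, 59, 43, 72, 69, 154, 153, 153, 157, 99, 0, 19, 20, 0, 185, 177, 161, 161, 174, 159, 135, 147, 75, 52, 41, 40, 43, 37, 34, 39] dark x [-0.09, -0.087, -0.084, -0.081, -0.078, -0.075, -0.072, -0.066, -0.048, -0.045, -0.042, -0.039, -0.009, -0.006, -0.003, 0.0, 0.003, 0.006, 0.009]
side 0.03 [49, 52, 54, 52, 54, 48, 43, 75, 62, 155, 152, 148, 153, 98, 1, 20, 13, 24, 173, 162, 157, 153, 153, 150, 135, 147, 66, 52, 52, 58, 33, 25, 33, 33] dark x [-0.09, -0.087, -0.084, -0.081, -0.078, -0.075, -0.072, -0.066, -0.048, -0.045, -0.042, -0.039, -0.012, -0.009, -0.006, -0.003, 0.0, 0.003, 0.006, 0.009]
handle top [(np.float64(0.0093), np.float64(-0.102)), (np.float64(0.01), np.float64(-0.1844)), (np.float64(-0.0131), np.float64(-0.1849)), (np.float64(-0.0137), np.float64(-0.1028))]
```

The bar stands at x = -44 mm, which is the shut position, and the axle handle is still seated outside the near cheek. The arm is clear, so I'm handing the job in.

```bash
python3 -c "
from rig import env
print(env.close_job())"
```

```text
the job is handed in; nothing more can be done
None
```

The job is handed in: the axle is seated in the slots with all three wheels, its handle is outside the cheek nearer the racks, and the guard is shut against its stop; the pots and look-alikes were not touched, and no verdict came back.

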